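# Close the second course and start the third of a running-bond drying stack

## Task

Finish laying the stack of cherry blocks on the drying stand in running bond, each course half a block off the one below: first bed the plain block from the tray squarely in the gap of the second course, right down on the two blocks below and across their joint; then lay the half-carved block, carved face up, on the third course at either end of the stack, flush with the sides and that end so that it lies half on the new block and half on the short block beside it. Set both down gently, never dropping or tossing them, let go, and leave the blocks already laid and everything else on the table where they are.

Things in the scene. Friction and masses are not known exactly. Their poses are not given: they have to be found in the camera images.
- stand: low paulownia drying stand, fixed, 80 (its x) x 180 (its y) x 18 mm high; origin at the centre of its underside on the table; the stack of blocks runs along its y, centred on it, all blocks with their long side along its y. Course undersides lie 18, 54 and 90 mm above its origin. The third-course places are centred 35.5 mm either way along y from the middle
- base_a: first-course cherry block 50 (its x) x 70 (its y, long) x 36 mm high, 78 g; origin at the centre of its underside; loose, lies at +35.5 mm along the stand's y
- base_b: first-course cherry block 50 (its x) x 70 (its y, long) x 36 mm high, 78 g; origin at the centre of its underside; loose, lies at -35.5 mm along the stand's y (1 mm joint to the other)
- half_a: second-course half block, cherry, 50 (x) x 34 (y) x 36 mm high, 38 g, loose; origin at the centre of its underside; lies at +53.5 mm along the stand's y, flush with the stack's end. Between the two half blocks is the gap of the second course, 73 mm long and 36 mm deep, open at both sides of the stack but with no room for fingers at its two ends
- half_b: the other second-course half block, same size, at -53.5 mm along the stand's y
- tray: cedar tray, fixed, 74 (its x) x 166 (its y) mm; floor 8 mm above the table; inside 58 mm wide (x) and 154 mm long (y); side rails along y 52 mm high above the table (8 mm above the top of the block inside), end lips only 20 mm high; origin at the centre of its underside
- plain_block: the plain cherry block 50 (its x) x 70 (its y, long) x 36 mm high, 78 g; origin at the centre of its underside. It starts in the tray, long side along the tray's y, about 4 mm from each side rail, so there it can be gripped only by its two ends (70 mm apart), not by its long sides (50 mm)
- mat: cork mat, fixed, 140 x 140 x 6 mm thick, empty: a clear place to put a block down and take it another way; origin at the centre of its underside, on the table
- carved_block: the half-carved cherry block, 50 (its x) x 70 (its y, long) x 36 mm high, 74 g, loose on the table carved face up with free space all round; sides smooth up to 30 mm; the top has raised lines on the +y half and is uncut on the other; origin at the centre of its underside
- whetstone: bystander: dark grey whetstone 60 (x) x 150 (y) x 25 mm, origin at the centre of its underside
- brush_rest: bystander: round celadon brush rest, 72 mm across, 20 mm high, origin at the centre of its underside
- brush_cup: bystander: bamboo brush cup, 76 mm across, 105 mm high, origin at the centre of its underside
- mallet: bystander: wooden mallet 240 mm long lying along its x, origin under its middle
- chisel: bystander: round-handled chisel 190 mm long lying along its x, origin under its middle
- baren: bystander: flat bamboo-covered printing pad, 120 mm across, 14 mm high, origin at the centre of its underside
Mind the look-alikes: they are no part of the job. What is shaped like the carved_block but blue, pink or purple is not meant.

How it is judged (in metres and radians):
On the way, in this order (a step that is already met when the one before it is completed fails the run):
1. the plain block is bedded in the gap of the second course and let go (x of plain_block in the frame of stand between -0.006 and 0.006 m and y of plain_block in the frame of stand between -0.006 and 0.006 m and z of plain_block in the frame of stand between 0.051 and 0.057 m and angle between the y axis of plain_block and the y axis of stand, either way round below 0.1 rad and angle between plain_block's own z axis and vertical below 0.06 rad and contact force between the fingers and plain_block below 0.05 N), for 0.2 s.
2. the half-carved block lies on the third course at one end and is let go (x of carved_block in the frame of stand between -0.008 and 0.008 m and z of carved_block in the frame of stand between 0.087 and 0.093 m and angle between the y axis of carved_block and the y axis of stand, either way round below 0.12 rad and angle between carved_block's own z axis and vertical below 0.06 rad and (y of carved_block in the frame of stand between 0.0265 and 0.0445 m or y of carved_block in the frame of stand between -0.0445 and -0.0265 m) and contact force between the fingers and carved_block below 0.05 N), for 0.2 s.
At the end, for the whole second after the job is handed in: Plain block in the gap: 6 mm of its middle, seated to 3 mm, 0.1 rad. Carved block face up on course three: 35.5 mm either way from the middle to 9 mm, 8 mm across, seated to 3 mm, 0.12 rad. Both level to 0.06 rad, still, released. Four laid blocks moved under 10 mm, halves level (all of step 1 and all of step 2 and distance of each of base_a, base_b, half_a, half_b from where it was at the start of the episode below 0.01 m and angle between each of half_a, half_b's own z axis and vertical below 0.06 rad and linear speed of each of plain_block, carved_block below 0.02 m/s); the robot touches nothing.
It fails at once if the plain block is dropped or tossed (moves faster than 0.45 m/s with no finger on it) (linear speed of plain_block above 0.45 m/s and contact force between the fingers and plain_block below 0.05 N).
It fails at once if the half-carved block is dropped or tossed (moves faster than 0.45 m/s with no finger on it) (linear speed of carved_block above 0.45 m/s and contact force between the fingers and carved_block below 0.05 N).
It fails at once if a bystander is displaced by more than 30 mm (distance of any of whetstone, brush_rest, brush_cup, mallet, chisel, baren from where it was at the start of the episode above 0.03 m).
It also fails if it takes over 69 s, if anything falls off the work surface, if the arm or the gripper's body presses on something with over 40 N, if the wrist force passes 120 N, or if a joint passes its speed limit or range.

## Robot

A 6-joint arm with a two-finger parallel gripper is mounted at the origin on the work surface. World frame = base frame: x ahead of the robot, y to its left, z up, the work surface at z = 0. Lengths are in mm, angles in rad, forces in N, time in s.
With the tool pointing down it reaches from about 350 to 975 mm from the base axis. Payload 7.1 kg.
Tool frame: the origin (TCP) lies on the mounting face of the last link; the fingertips stand 182 mm ahead of it and the grasp point (between the pads) lies 163 mm ahead of it (ctrl.tip_reach is the distance from the TCP to the fingertips, in mm); z points along the fingers, y is the direction in which the jaws open and shut (so a half turn about z gives the same grasp; the last joint's range is limited). The gripper opens to 88 mm and grips with 3 to 60 N. Pads are 20 mm wide; open, the fingers measure 115 mm over their backs; the gripper's body (75 mm by 178 mm) begins 61 mm behind the grasp point.
Start: joints at [1.111, 0.423, 1.63, -0, 1.089, -0.019], TCP at [266.633, 565.255, 404.675] pointing down, gripper open.
Joint ranges: [-3, 3], [-0.9, 2.11], [0.09, 2.58], [-1.31, 4.45], [0.11, 2.69], [-2.54, 2.54]. Speed limits (rad/s): [2.39, 2.39, 3.01, 3.14, 3.14, 3.14].

## Interface

Orientations are given as a rotation vector (axis times angle).
In Python, from workcell import ctrl gives the robot as it stands.
- The arm moves only by the tool jog_arm, never from a script. Its argument "steps" is a list that holds one entry, the list of rows, each a list of 7 numbers: the shift along the tool's x, y, z in m, then the turn, a rotation vector about the tool's x, y, z in degrees, then the gripper's target within -1 to 1 (shut at 1, half-way at 0, fully open at -1). A call has 1 to 20 rows; each row shifts and turns the commanded pose from where the row before left it, along the tool's axes as they then stand; what a row does not reach is not made up. A row lasts 1/12 s, in which the tool goes at most 41.7 mm and 7.16 degrees, less where a joint would pass 70% of its speed; a pose out of reach is approached as far as the arm can. A call is refused whole if a number of a shift passes 0.0417 or a number of a turn 7.16, either way. A call with a gripper value outside its range is refused whole. The fingers move at their own pace and stop on an object; the grip force is fixed at half the most. Time passes only in rows, so rows that do not move let the fingers close. It gives the time, the measured TCP pose, the force and the opening at its end, in the units of the state.
- ctrl.get_obs(): the state, without advancing time (a new reading comes with each control period).
- ctrl.get_image(name): name is "scene" or "top"; returns the picture (480x640x3 uint8, red, green, blue); there is no depth.
- ctrl.camera_info(name): a dict with "fx", "fy", "cx", "cy" (pixels), "origin" and "attitude" of the camera in the world. Camera axes: x right, y down, z forward; pixel columns grow to the right and rows downward; lengths in mm; the calibration is good to about 2 mm. A picture is of the moment at which its call begins. camera_info takes no time and is no camera call.
- ctrl.close_job(): hands the job in, once; it reports no verdict.
Trained networks look in the newest picture that a camera, given by its name, has taken for a name from the list of things; names that differ only in an ending like _2 or _b are one class to them, and where a whole thing is asked for, a point or a joint stands for the part that bears it (a point fixed in the world has none). Each returns a list of dicts, best first, with "p" (0 to 1); they miss things now and then, are a little off and sometimes report something else, mostly with a low value. They report only what shows in the picture. A call takes as long as a camera call. They do not tell look-alikes from the thing itself.
- ctrl.look_for(thing, camera): "bbox" ([left, top, right, bottom] in pixels, round what is visible of it).
- ctrl.trace(thing, camera): "pixels" (480x640 bool, what is visible of it) and "bbox" ([left, top, right, bottom] in pixels, round what is visible of it).
- ctrl.landmark_of(thing, camera): "uv" ([column, row] in pixels: a listed point, or the origin of a listed thing).
The state is a dict: "t": time; "qpos": joint angles; "qvel": joint speeds; "joint_torque": joint torques, N m; "ee_pos": TCP position; "orientation": TCP orientation; "ft_force": force on the tool from outside, world axes, zero at the start; "moment": the same for the moment, N m; "width": finger opening in mm.
Only numpy, scipy, OpenCV 4.12 (cv2) and the standard library are available. Lean on these libraries where they do the work, as an engineer would, in place of code of your own. Each camera call takes 0.05 s, during which the arm holds its last target.

## Working session

There is one attempt and no reset: what is moved stays moved. The work goes in short steps, Python scripts to look and compute and a tool call to move; the robot and the scene stay as the last step left them, time stands still between calls to the robot, and variables do not carry over. Pictures are saved under pics/ and viewed, and the job is handed in when it is done.

Besides the shell and the picture viewer there is one more tool, called by a JSON object that holds its "api" and its "payload". jog_arm: Moves the arm, as the interface text tells. Its arguments: {"type":"object","properties":{"steps":{"type":"array"}},"required":["steps"]}

```bash
mkdir -p pics; ls; python3 - <<'E'
from workcell import ctrl
import cv2
for n in("scene","top"):
    im=ctrl.get_image(n); cv2.imwrite(f"pics/{n}0.png",im[:,:,::-1]); print(ctrl.camera_info(n))
print(ctrl.get_obs())
E
```

```text
pics
{'fx': 510.88821379376026, 'fy': 510.88821379376026, 'cx': 323.29055261282775, 'cy': 228.00900791267114, 'origin': array([1437.22212997,  195.20722919,  777.45148682]), 'attitude': array([-1.53135418, -1.91877367,  0.89761944])}
{'fx': 500.71894875494706, 'fy': 500.71894875494706, 'cx': 323.0830482455904, 'cy': 240.82587892734708, 'origin': array([ 491.39878183,   10.02240293, 1178.71060049]), 'attitude': array([-2.15282289,  2.21042141, -0.09916797])}
{'t': 0.1, 'qpos': array([ 1.11100521e+00,  4.23771364e-01,  1.63057093e+00, -2.48923547e-05,
        1.08860436e+00, -1.90082532e-02]), 'qvel': array([ 0.00033331,  0.00012984, -0.00090155, -0.00038433, -0.00079051,
       -0.00114874]), 'joint_torque': array([ 5.28899673e-04, -5.45616710e+01, -2.74326915e+01,  6.46745134e-02,
        1.87364628e-02, -3.65570281e-05]), 'ee_pos': array([266.53376691, 565.0568331 , 403.99168517]), 'orientation': array([-6.86705238e-01, -3.06531457e+00,  2.07420799e-03]), 'ft_force': array([-0.00974936,  0.78746131, -0.25176169]), 'moment': array([-0.03614356, -0.00700627,  0.02432524]), 'width': 87.96536296428131}
```

View pics/scene0.png

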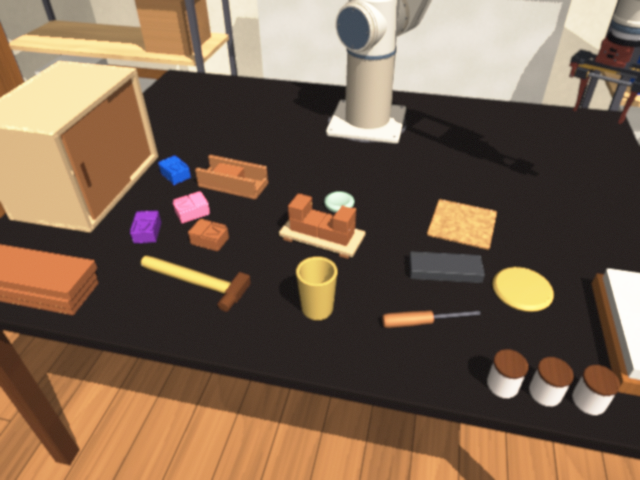

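View pics/top0.png

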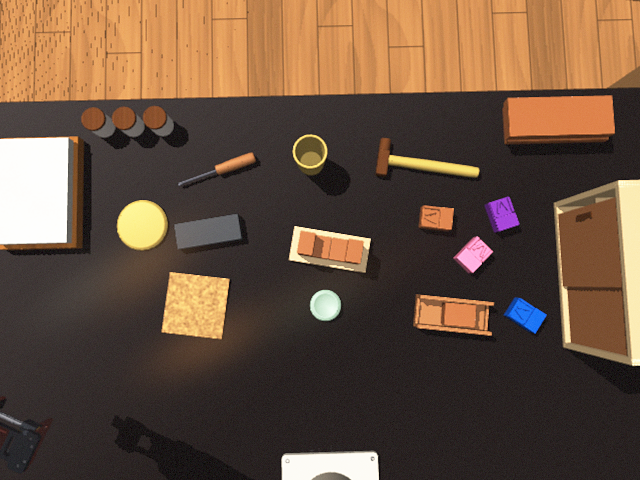

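The scene view shows the stand with the stack at about (322,225), the tray at (232,177) and the brown carved block at (208,235). The blue, pink and purple blocks are look-alikes. In the top view these are the stand (330,250), tray (453,315), carved block (436,218) and mat (196,306). Next I'll measure the poses.

```bash
cat > h.py <<'E'
import numpy as np,cv2
from scipy.spatial.transform import Rotation as R
from workcell import ctrl
def cam(n):
    c=ctrl.camera_info(n); return c,R.from_rotvec(c['attitude']).as_matrix()
def proj(P,n):
    c,M=cam(n); q=(np.atleast_2d(P)-c['origin'])@M
    return np.c_[c['fx']*q[:,0]/q[:,2]+c['cx'],c['fy']*q[:,1]/q[:,2]+c['cy']]
def back(uv,z,n):
    c,M=cam(n); uv=np.atleast_2d(uv).astype(float)
    d=np.c_[(uv[:,0]-c['cx'])/c['fx'],(uv[:,1]-c['cy'])/c['fy'],np.ones(len(uv))]@M.T
    return c['origin']+d*((z-c['origin'][2])/d[:,2])[:,None]
E
python3 - <<'E'
from h import *
for n in("top","scene"):
    im=ctrl.get_image(n)
    for th in("stand","tray","plain_block","carved_block","mat","base_a","half_a"):
        for r in ctrl.landmark_of(th,n)[:4]:
            print(n,th,"lm",np.round(r['uv'],1),round(r['p'],2),np.round(back(r['uv'],0,n)[0],0))
        for i,r in enumerate(ctrl.trace(th,n)[:4]):
            print("   tr",np.round(r['bbox']),round(r['p'],2),r['pixels'].sum())
            np.save(f"m_{n}_{th}_{i}.npy",r['pixels'])
im=cv2.imread("pics/top0.png")
cv2.imwrite("pics/tA.png",cv2.resize(im[195:345,280:500],(792,540),interpolation=cv2.INTER_CUBIC))
im=cv2.imread("pics/scene0.png")
cv2.imwrite("pics/sA.png",cv2.resize(im[145:265,180:380],(800,480),interpolation=cv2.INTER_CUBIC))
E
```

```text
top stand lm [327.8 247.4] 0.73 [575. -10.   0.]
   tr [286. 226. 370. 271.] 0.9 1063
top tray lm [447.  312.9] 0.6 [ 414. -285.    0.]
   tr [412. 292. 491. 333.] 0.96 1929
top plain_block lm [456.8 314.5] 0.95 [ 410. -307.    0.]
   tr [444. 301. 476. 323.] 0.77 763
top carved_block lm [434.  218.7] 0.78 [ 636. -264.    0.]
top carved_block lm [498.5 217.3] 0.73 [ 636. -418.    0.]
top carved_block lm [519.  317.5] 0.57 [ 399. -452.    0.]
top carved_block lm [468.2 257.5] 0.56 [ 542. -341.    0.]
   tr [419. 205. 451. 230.] 0.88 748
   tr [503. 299. 547. 333.] 0.75 852
   tr [454. 238. 493. 271.] 0.71 722
   tr [486. 198. 521. 232.] 0.63 798
top mat lm [199.4 307.2] 0.77 [443. 293.   0.]
   tr [164. 274. 233. 338.] 0.62 3592
top base_a lm [314.1 246.1] 0.72 [579.  22.   0.]
top base_a lm [341.  254.6] 0.67 [557. -41.   0.]
   tr [326. 239. 345. 263.] 0.68 352
   tr [310. 235. 330. 260.] 0.67 379
top half_a lm [351.5 252.1] 0.67 [562. -66.   0.]
top half_a lm [305.8 244.6] 0.59 [583.  42.   0.]
top half_a lm [314.  162.1] 0.42 [780.  17.   0.]
   tr [345. 238. 365. 266.] 0.82 376
 
[... 612 characters left out ...]
   tr [178. 192. 209. 222.] 0.87 660
   tr [189. 218. 225. 247.] 0.68 890
   tr [131. 214. 161. 243.] 0.65 777
   tr [158. 156. 190. 184.] 0.58 562
scene mat lm [463.2 222.7] 0.93 [447. 306.  -0.]
   tr [429. 201. 495. 245.] 0.77 2227
   tr [216. 161. 244. 181.] 0.4 274
scene base_a lm [335.4 237.9] 0.89 [567.  19.   0.]
scene base_a lm [308.3 225.6] 0.63 [538. -53.   0.]
   tr [316. 217. 353. 245.] 0.83 561
   tr [290. 210. 325. 238.] 0.62 568
scene half_a lm [303.9 211.8] 0.88 [489. -76.   0.]
scene half_a lm [347.  223.4] 0.71 [510.  36.   0.]
   tr [332. 204. 358. 234.] 0.74 498
   tr [291. 194. 316. 216.] 0.58 424
   tr [382. 310. 478. 331.] 0.53 880
   tr [316. 214. 356. 247.] 0.17 685
```

View pics/tA.png

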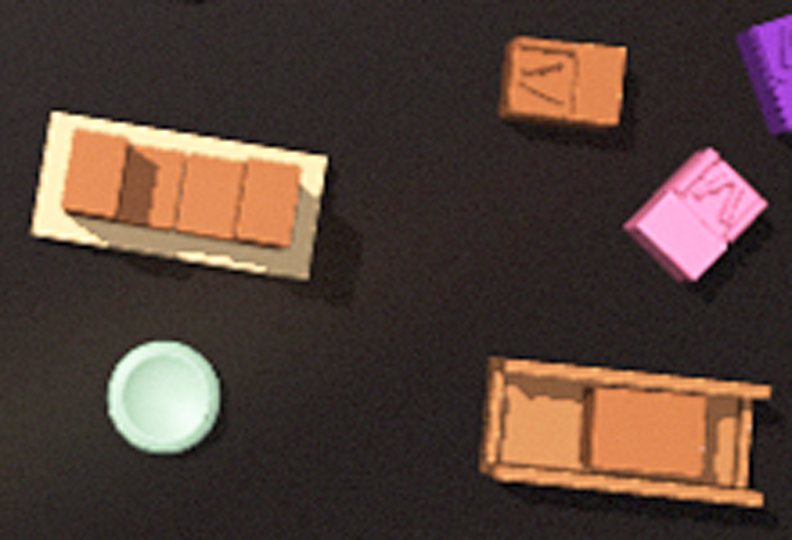

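View pics/sA.png

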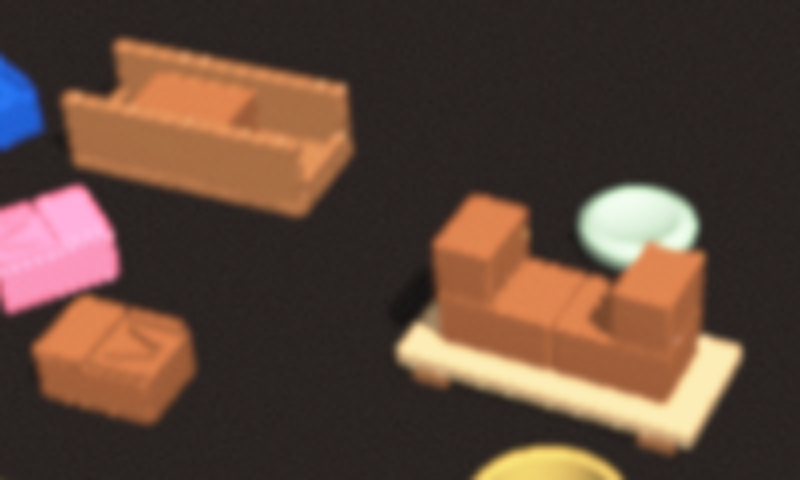

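```bash
cat > fit.py <<'E'
from h import *
from scipy.optimize import least_squares
from scipy.ndimage import map_coordinates,gaussian_filter
def box(cx,cy,z0,sx,sy,h,skip=()):
    c=[(-1,-1),(1,-1),(1,1),(-1,1)]
    t=[np.array([cx+a*sx/2,cy+b*sy/2,z0+h]) for a,b in c]; b=[p-[0,0,h] for p in t]
    return t,b
def edges(objs):   # all top edges, plus verticals/bottom chosen visible by normal
    return objs
def box_edges(cx,cy,z0,sx,sy,h,pose,cn,bottom=True):
    t,b=box(cx,cy,z0,sx,sy,h); T=lambda p:place(p,pose)
    c,_=cam(cn); o=c['origin']; E=[];vis=[]
    for i in range(4):
        j=(i+1)%4; m=T((t[i]+t[j]+b[i]+b[j])/4); ctr=T(np.array([cx,cy,z0+h/2]))
        vis.append((m-ctr)@(o-m)>0)
    for i in range(4):
        j=(i+1)%4
        E.append((t[i],t[j]))
        if vis[i] and bottom: E.append((b[i],b[j]))
        if vis[i] or vis[i-1]: E.append((t[i],b[i]))
    return E
def place(p,pose):
    x,y,a=pose; c,s=np.cos(a),np.sin(a); return np.array([x+c*p[0]-s*p[1],y+s*p[0]+c*p[1],p[2]])
def fit(img,cn,edgef,pose0,rng=(5,3,2,2),sig=0.7):
    im=gaussian_filter(img.astype(float),(sig,sig,0)); pose=np.array(pose0,float); E0=edgef(pose)
    for w in rng:
        obs=[]
        for e in E0:
            P=np.array([place(e[0],pose),place(e[1],pose)]); q=proj(P,cn); L=np.linalg.norm(q[1]-q[0])
            if L<5: continue
            d=(q[1]-q[0])/L; n=np.array([-d[1],d[0]])
            for s in np.linspace(2,L-2,max(int(L),3)):
                f=s/L; u=q[0]+d*s; k=np.arange(-w-1,w+1.01,0.25)
                pts=u+np.outer(k,n)
                pr=np.stack([map_coordinates(im[:,:,c],[pts[:,1],pts[:,0]],order=1) for c in range(3)],1)
                g=np.linalg.norm(np.gradient(pr,0.25,axis=0),axis=1); g=g*(np.abs(k)<=w)*np.exp(-(k/(w+1))**2/2)
                i=g.argmax()
                if g[i]<10 or i in(0,len(k)-1): continue
                den=g[i-1]-2*g[i]+g[i+1]; o=k[i]+(0.125*(g[i-1]-g[i+1])/den if den else 0)
                obs.append((e[0]+(e[1]-e[0])*f,u+n*o,n,min(g[i],60)/60))
        X=np.array([o[0] for o in obs]);U=np.array([o[1] for o in obs]);N=np.array([o[2] for o in obs]);W=np.array([o[3] for o in obs])
        def res(v):
            x,y,a=v[0],v[1],v[2]; c,s=np.cos(a),np.sin(a)
            P=np.c_[x+c*X[:,0]-s*X[:,1],y+s*X[:,0]+c*X[:,1],X[:,2]]
            return ((proj(P,cn)-U)*N).sum(1)*W
        r=least_squares(res,pose,loss='soft_l1',f_scale=0.3,x_scale=[1,1,.01]); pose=r.x
    return pose,np.sqrt(np.mean(np.clip(np.abs(r.fun),0,2)**2)),len(obs)
def stack_edges(cn):
    def f(pose):
        E=[e for e in box_edges(0,0,0,80,180,18,pose,cn,False) if e[0][2]==18 and e[1][2]==18]
        for y in(53.5,-53.5): E+=box_edges(0,y,54,50,34,36,pose,cn,False)
        return E
    return f
def draw(img,cn,E,pose,col=(0,255,0),s=4):
    for e in E:
        q=proj(np.array([place(e[0],pose),place(e[1],pose)]),cn)*s+s/2
        cv2.line(img,tuple(int(v) for v in q[0]),tuple(int(v) for v in q[1]),col,1,cv2.LINE_AA)
E
cat > run1.py <<'E'
from fit import *
jobs={"stack":(lambda cn:stack_edges(cn),(575,-10,-0.13)),
"plain":(lambda cn:(lambda p:[e for e in box_edges(0,0,8,50,70,36,p,cn) if e[0][2]==44 and e[1][2]==44]),(415,-300,-0.05)),
"tray":(lambda cn:(lambda p:[(np.array([sx*w,-83,52.]),np.array([sx*w,83,52.])) for sx in(-1,1) for w in (29,37)]+[(np.array([-29.,83,20]),np.array([29.,83,20])),(np.array([-29.,-83,20]),np.array([29.,-83,20]))]),(414,-288,-0.08)),
"carved":(lambda cn:(lambda p:box_edges(0,0,0,50,70,36,p,cn)),(640,-258,-0.08)),
"mat":(lambda cn:(lambda p:box_edges(0,0,0,140,140,6,p,cn,False)),(443,293,-0.08))}
for cn in("top","scene"):
    img=cv2.imread(f"pics/{cn}0.png"); big=cv2.resize(img,None,fx=4,fy=4,interpolation=cv2.INTER_CUBIC)
    for k,(f,p0) in jobs.items():
        p,r,n=fit(img,cn,f(cn),p0); print(cn,k,np.round(p,3),round(r,2),n); draw(big,cn,f(cn)(p),p)
    b=big[195*4:345*4,280*4:500*4] if cn=="top" else big[145*4:265*4,180*4:380*4]
    cv2.imwrite(f"pics/{cn}_fit.png",b[:, :800] if b.shape[1]<=800 else cv2.resize(b,(800,int(b.shape[0]*800/b.shape[1]))))
E
python3 run1.py
```

```text
top stack [ 5.69971e+02 -1.34290e+01 -1.90000e-01] 0.32 370
top plain [ 4.23655e+02 -3.03217e+02 -1.20000e-01] 0.23 72
top tray [ 4.13117e+02 -2.90210e+02 -1.29000e-01] 0.33 346
top carved [ 6.36372e+02 -2.63590e+02 -1.48000e-01] 0.89 151
top mat [ 4.48350e+02  3.01457e+02 -1.41000e-01] 0.24 239
scene stack [ 5.80449e+02 -1.09230e+01 -1.80000e-01] 0.68 315
scene plain [ 3.89743e+02 -2.96476e+02 -1.24000e-01] 0.21 45
scene tray [ 4.12781e+02 -2.73805e+02 -1.23000e-01] 0.62 232
scene carved [ 6.38177e+02 -2.61171e+02 -1.28000e-01] 0.27 158
scene mat [ 4.54726e+02  3.02563e+02 -1.41000e-01] 0.69 194
```

View pics/top_fit.png

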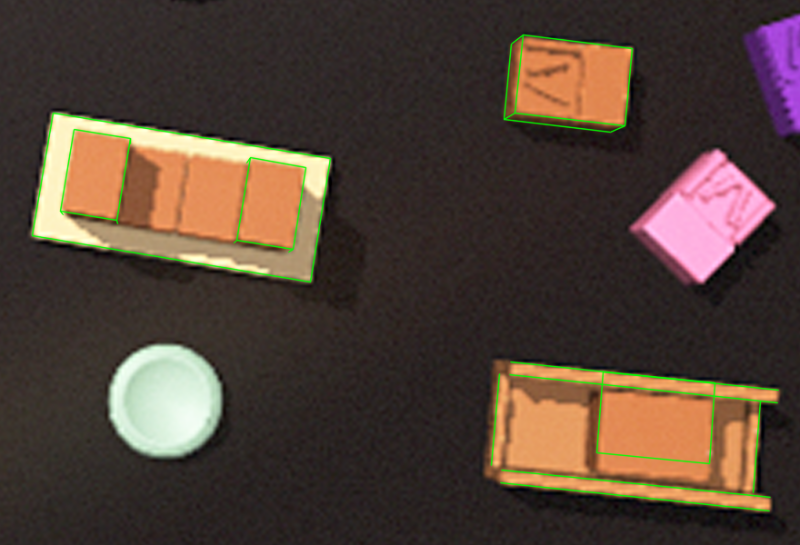

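View pics/scene_fit.png

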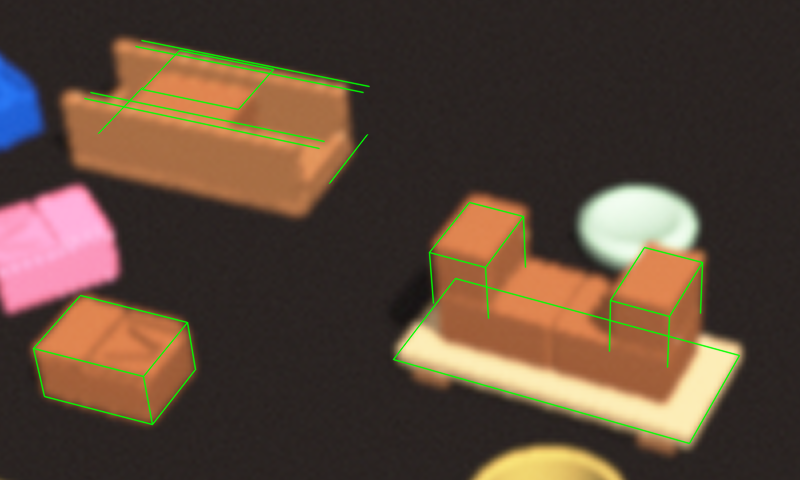

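```bash
cat > run2.py <<'E'
from fit import *
top=lambda z:(lambda cn:(lambda p:[e for e in box_edges(0,0,z,50,70,36,p,cn) if e[0][2]==z+36 and e[1][2]==z+36]))
tr=lambda cn:(lambda p:[(np.array([sx*w,-83,52.]),np.array([sx*w,83,52.])) for sx in(-1,1) for w in (29,37)]+[(np.array([-29.,83,20]),np.array([29.,83,20])),(np.array([-29.,-83,20]),np.array([29.,-83,20]))])
jobs={"stack":(stack_edges,(571.5,-12,-0.18)),
"plain":(top(8),(412,-303,-0.13)),
"tray":(tr,(413,-290,-0.13)),
"carvedtop":(top(0),(636,-262,-0.13)),
"carvedbox":(lambda cn:(lambda p:box_edges(0,0,0,50,70,36,p,cn)),(636,-262,-0.13)),
"mat":(lambda cn:(lambda p:box_edges(0,0,0,140,140,6,p,cn,False)),(448,301,-0.14))}
for cn in("top","scene"):
    img=cv2.imread(f"pics/{cn}0.png"); big=cv2.resize(img,None,fx=4,fy=4,interpolation=cv2.INTER_CUBIC)
    for k,(f,p0) in jobs.items():
        p,r,n=fit(img,cn,f(cn),p0,(2,2,1.5,1.5)); print(cn,k,np.round(p,3).tolist(),round(r,2),n); draw(big,cn,f(cn)(p),p)
    b=big[195*4:345*4,280*4:500*4] if cn=="top" else big[145*4:265*4,180*4:380*4]
    cv2.imwrite(f"pics/{cn}_fit2.png",b[:, :800] if b.shape[1]<=800 else cv2.resize(b,(800,int(b.shape[0]*800/b.shape[1]))))
E
python3 run2.py
```

```text
top stack [569.965, -13.421, -0.19] 0.3 370
top plain [412.441, -301.861, -0.113] 0.33 106
top tray [413.114, -290.196, -0.129] 0.31 346
top carvedtop [635.86, -262.554, -0.149] 0.35 102
top carvedbox [636.369, -263.444, -0.147] 0.73 151
top mat [448.35, 301.454, -0.141] 0.22 239
scene stack [579.262, -10.891, -0.185] 0.59 311
scene plain [417.768, -299.012, -0.113] 0.09 73
scene tray [411.266, -288.105, -0.145] 0.59 234
scene carvedtop [637.525, -261.326, -0.133] 0.22 87
scene carvedbox [638.109, -261.214, -0.131] 0.2 158
scene mat [454.509, 302.591, -0.141] 0.63 194
```

View pics/top_fit2.png

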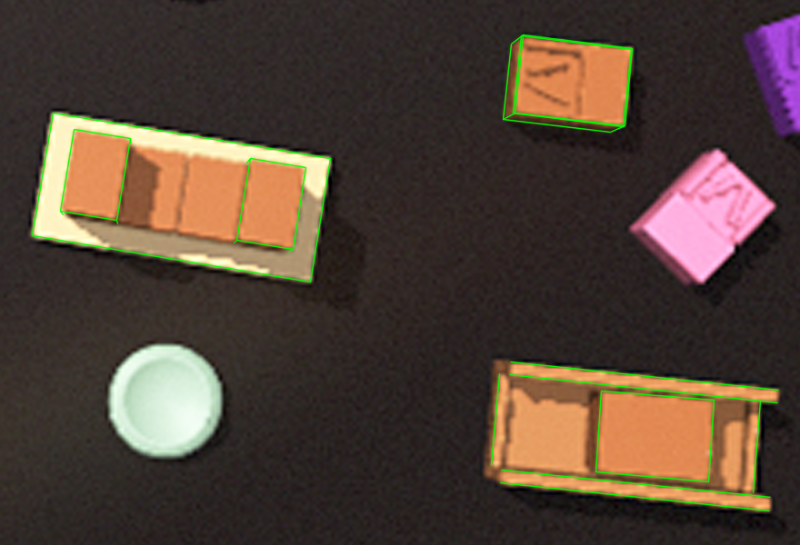

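View pics/scene_fit2.png

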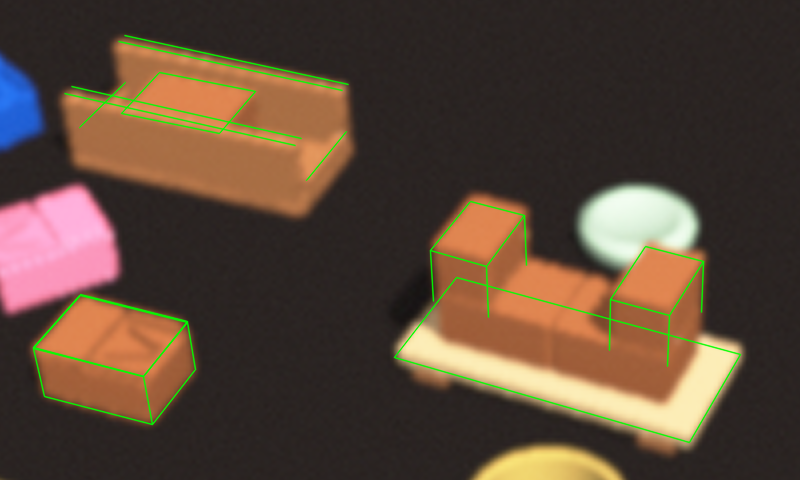

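```bash
cat > plan.py <<'E'
from h import *
import sys
def st():
    o=ctrl.get_obs(); M=R.from_rotvec(o['orientation']).as_matrix(); a=np.arctan2(-M[0,1],M[1,1]); g=o['ee_pos']+163*M[:,2]
    return o,M,a,g
def go(x,y,z,a1=None):
    o,M,a,g=st()
    turn=0 if a1 is None else -(np.degrees(a1-a)); 
    am=a if a1 is None else a1
    d=np.array([x,y,z])-g
    t=[-np.cos(am)*d[0]-np.sin(am)*d[1],-np.sin(am)*d[0]+np.cos(am)*d[1],-d[2]]
    n=int(np.ceil(max(np.abs(t))/40))
    print("t",round(o['t'],2),"grasp",np.round(g,1),"a",round(a,4),"tilt",np.round(M[:,2],4),"w",round(o['width'],1),"q",np.round(o['qpos'],2),"F",np.round(o['ft_force'],1))
    print(" turn z deg",round(turn,2),"then tool shift mm",np.round(t,1))
if __name__=="__main__":
    v=[float(s) for s in sys.argv[1:]]; go(*v)
E
python3 plan.py 450 100 150 -0.121; python3 -c "
import numpy as np
a=-.121;d=np.array([412.5-450,-302-100]);print(-np.cos(a)*d[0]-np.sin(a)*d[1],-np.sin(a)*d[0]+np.cos(a)*d[1])"
```

```text
t 1.6 grasp [266.6 565.3 241.7] a -0.4408 tilt [ 0.  0. -1.] w 87.6 q [ 1.11  0.42  1.63  0.    1.09 -0.02] F [-0.1  0.2 -0.8]
 turn z deg -18.32 then tool shift mm [-238.2 -439.7   91.7]
-11.297576250754524 -403.5871836057959
```

{"api": "jog_arm", "payload": {"steps": [[[0,0,0,0,0,-6.1,-1],[0,0,0,0,0,-6.1,-1],[0,0,0,0,0,-6.1,-1],[-0.0183,-0.0338,0.007,0,0,0,-1],[-0.0183,-0.0338,0.007,0,0,0,-1],[-0.0183,-0.0338,0.007,0,0,0,-1],[-0.0183,-0.0338,0.007,0,0,0,-1],[-0.0183,-0.0338,0.007,0,0,0,-1],[-0.0183,-0.0338,0.007,0,0,0,-1],[-0.0183,-0.0338,0.007,0,0,0,-1],[-0.0183,-0.0338,0.007,0,0,0,-1],[-0.0183,-0.0338,0.007,0,0,0,-1],[-0.0183,-0.0338,0.007,0,0,0,-1],[-0.0183,-0.0338,0.007,0,0,0,-1],[-0.0183,-0.0338,0.007,0,0,0,-1],[-0.0183,-0.0338,0.007,0,0,0,-1]]]}}

```text
t: 2.93
ee_pos: [450.0, 98.5, 313.7]
orientation: [0.19, 3.135, 0.0]
ft_force: [0.5, 1.1, -0.2]
width: 87.2
```

```bash
python3 plan.py 412.5 -302 110 -0.121
```

```text
t 2.93 grasp [450.1  98.5 150.7] a -0.1213 tilt [ 8.e-04  2.e-04 -1.e+00] w 87.2 q [ 0.19  0.33  2.05  0.    0.76 -1.26] F [ 0.5  1.1 -0.2]
 turn z deg -0.02 then tool shift mm [ -11.  -402.1   40.7]
```

{"api": "jog_arm", "payload": {"steps": [[[-0.0011,-0.0402,0.004,0,0,0,-1],[-0.0011,-0.0402,0.004,0,0,0,-1],[-0.0011,-0.0402,0.004,0,0,0,-1],[-0.0011,-0.0402,0.004,0,0,0,-1],[-0.0011,-0.0402,0.004,0,0,0,-1],[-0.0011,-0.0402,0.004,0,0,0,-1],[-0.0011,-0.0402,0.004,0,0,0,-1],[-0.0011,-0.0402,0.004,0,0,0,-1],[-0.0011,-0.0402,0.004,0,0,0,-1],[-0.0011,-0.0402,0.004,0,0,0,-1],[0,0,0,0,0,0,-1],[0,0,0,0,0,0,-1]]]}}

```text
t: 3.93
ee_pos: [411.4, -302.1, 273.5]
orientation: [0.197, 3.135, -0.0]
ft_force: [-0.5, 0.2, 0.7]
width: 87.9
```

```bash
python3 plan.py 412.5 -302 31 -0.121; python3 - <<'E'
from h import *
for n,(x0,y0) in {"top":(400,240),"scene":(170,100)}.items():
    im=ctrl.get_image(n)[:,:,::-1]; cv2.imwrite(f"pics/{n}1.png",im)
    cv2.imwrite(f"pics/{n}1c.png",cv2.resize(im[y0:y0+120,x0:x0+140],(700,600),interpolation=cv2.INTER_CUBIC))
E
```

```text
t 3.93 grasp [ 411.5 -302.1  110.5] a -0.1253 tilt [ 4.e-04 -3.e-04 -1.e+00] w 87.9 q [-0.66  0.46  1.96  0.    0.72 -2.1 ] F [-0.5  0.2  0.7]
 turn z deg -0.25 then tool shift mm [-1.   0.3 79.5]
```

View pics/top1c.png

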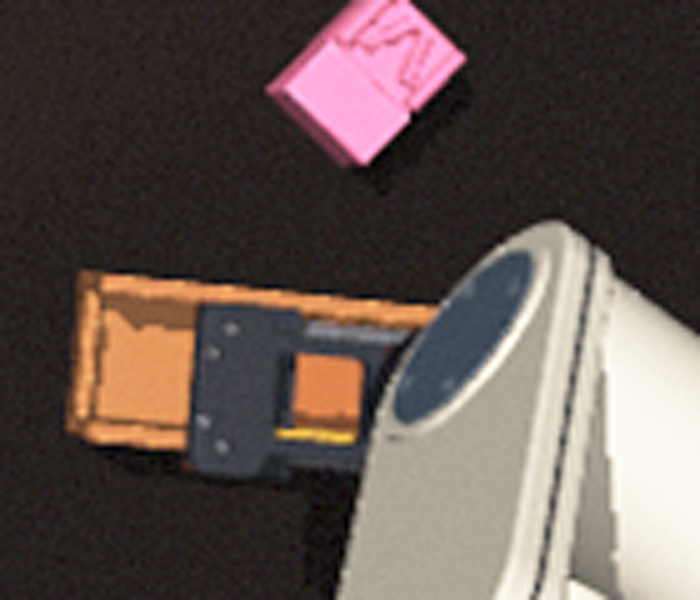

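View pics/scene1c.png

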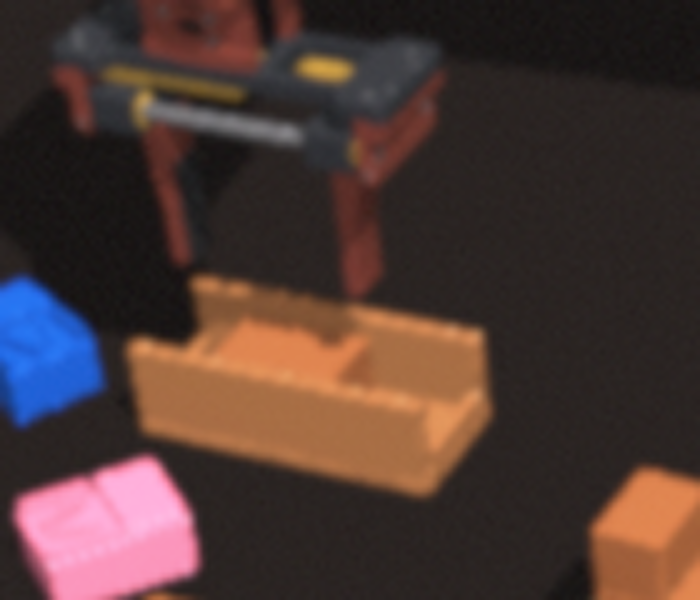

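The open fingers stand above the tray, one on each side of the block's ends at about scene-crop (180,260) and (360,290). They clear both end lips, so I'll go down.

{"api": "jog_arm", "payload": {"steps": [[[-0.001,0,0.02,0,0,0,-1],[0,0,0.02,0,0,0,-1],[0,0,0.02,0,0,0,-1],[0,0,0.01,0,0,0,-1],[0,0,0.008,0,0,0,-1],[0,0,0,0,0,0,-1],[0,0,0,0,0,0,-1]]]}}

```text
t: 4.62
ee_pos: [413.1, -299.7, 195.9]
orientation: [-0.189, -3.136, -0.0]
ft_force: [0.2, -0.2, -0.8]
width: 87.9
```

```bash
python3 plan.py 412.5 -302 31 -0.121; python3 - <<'E'
from h import *
for n,(x0,y0) in {"scene":(170,100)}.items():
    im=ctrl.get_image(n)[:,:,::-1]
    cv2.imwrite(f"pics/{n}2c.png",cv2.resize(im[y0:y0+120,x0:x0+140],(700,600),interpolation=cv2.INTER_CUBIC))
E
```

```text
t 4.62 grasp [ 413.1 -299.7   32.9] a -0.1204 tilt [-2.e-04  2.e-04 -1.e+00] w 87.9 q [-0.65  0.6   1.98  0.    0.56 -2.1 ] F [ 0.2 -0.2 -0.8]
 turn z deg 0.03 then tool shift mm [ 0.3 -2.3  1.9]
```

View pics/scene2c.png

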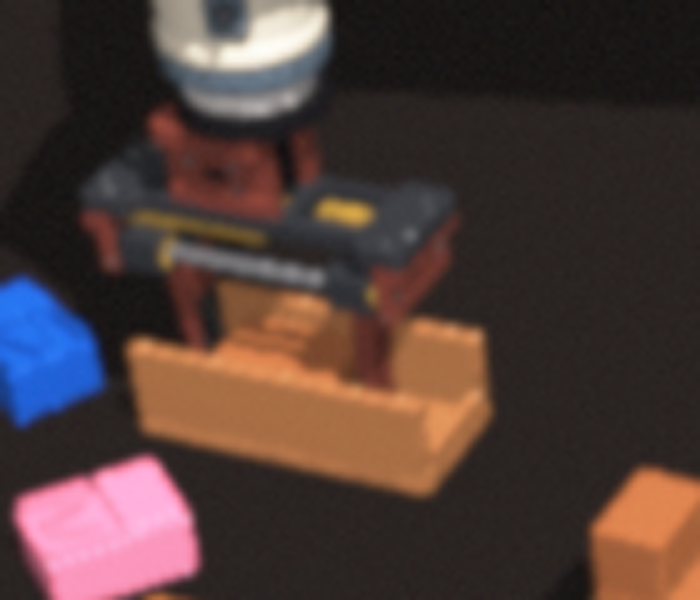

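{"api": "jog_arm", "payload": {"steps": [[[0,-0.002,0.001,0,0,0,-1],[0,0,0,0,0,0,1],[0,0,0,0,0,0,1],[0,0,0,0,0,0,1],[0,0,0,0,0,0,1],[0,0,0,0,0,0,1],[0,0,0,0,0,0,1],[0,0,0,0,0,0,1]]]}}

```text
t: 5.33
ee_pos: [412.6, -302.3, 195.1]
orientation: [0.191, 3.135, -0.001]
ft_force: [-1.3, -0.7, 5.3]
width: 70.1
```

```bash
python3 plan.py 412.5 -302 140 -0.121
```

```text
t 5.33 grasp [ 412.7 -302.4   32.1] a -0.1215 tilt [ 4.e-04 -4.e-04 -1.e+00] w 70.1 q [-0.66  0.61  1.98 -0.    0.56 -2.1 ] F [-1.3 -0.7  5.3]
 turn z deg -0.03 then tool shift mm [   0.2    0.4 -107.9]
```

{"api": "jog_arm", "payload": {"steps": [[[0,0,-0.01,0,0,0,1],[0,0,-0.018,0,0,0,1],[0,0,-0.03,0,0,0,1],[0,0,-0.03,0,0,0,1],[0,0,-0.02,0,0,0,1],[0.0006,0.01,0,0,0,0,1],[0.0012,0.02,0,0,0,0,1],[0.0023,0.038,0,0,0,0,1],[0.0023,0.038,0,0,0,0,1],[0.0023,0.038,0,0,0,0,1],[0.0023,0.038,0,0,0,0,1],[0.0023,0.038,0,0,0,0,1],[0.0023,0.038,0,0,0,0,1],[0.0023,0.038,0,0,0,0,1],[0.0023,0.038,0,0,0,0,1],[0.0023,0.038,0,0,0,0,1],[0.0023,0.038,0,0,0,0,1],[0.0023,0.038,0,0,0,0,1]]]}}

```text
t: 6.83
ee_pos: [438.8, 147.9, 302.2]
orientation: [-0.19, -3.135, 0.001]
ft_force: [0.1, -0.5, -0.9]
width: 70.0
```

```bash
python3 plan.py 449 302 60 -0.121
```

```text
t 6.83 grasp [438.6 147.8 139.2] a -0.1211 tilt [-1.2e-03 -3.0e-04 -1.0e+00] w 70.0 q [ 0.3   0.35  2.05  0.    0.74 -1.15] F [ 0.1 -0.5 -0.9]
 turn z deg -0.01 then tool shift mm [  8.3 154.3  79.2]
```

{"api": "jog_arm", "payload": {"steps": [[[0.002,0.036,0.005,0,0,0,1],[0.002,0.036,0.01,0,0,0,1],[0.002,0.036,0.02,0,0,0,1],[0.002,0.025,0.02,0,0,0,1],[0,0.015,0.02,0,0,0,1],[0,0.004,0.01,0,0,0,1],[0,0,0.01,0,0,0,1],[0,0,0,0,0,0,1],[0,0,0,0,0,0,1]]]}}

```text
t: 7.58
ee_pos: [450.0, 296.5, 207.4]
orientation: [-0.192, -3.134, 0.002]
ft_force: [-0.1, 0.2, -0.3]
width: 69.8
```

```bash
python3 plan.py 449 302 30 -0.121; python3 - <<'E'
from h import *
for n,(x0,y0) in {"scene":(400,130)}.items():
    im=ctrl.get_image(n)[:,:,::-1]
    cv2.imwrite(f"pics/{n}3c.png",cv2.resize(im[y0:y0+120,x0:x0+140],(700,600),interpolation=cv2.INTER_CUBIC))
E
```

```text
t 7.58 grasp [449.7 296.3  44.4] a -0.1223 tilt [-0.0016 -0.0011 -1.    ] w 69.8 q [ 0.56  0.61  1.92 -0.    0.62 -0.89] F [-0.1  0.2 -0.3]
 turn z deg -0.07 then tool shift mm [ 1.4  5.6 14.4]
```

View pics/scene3c.png

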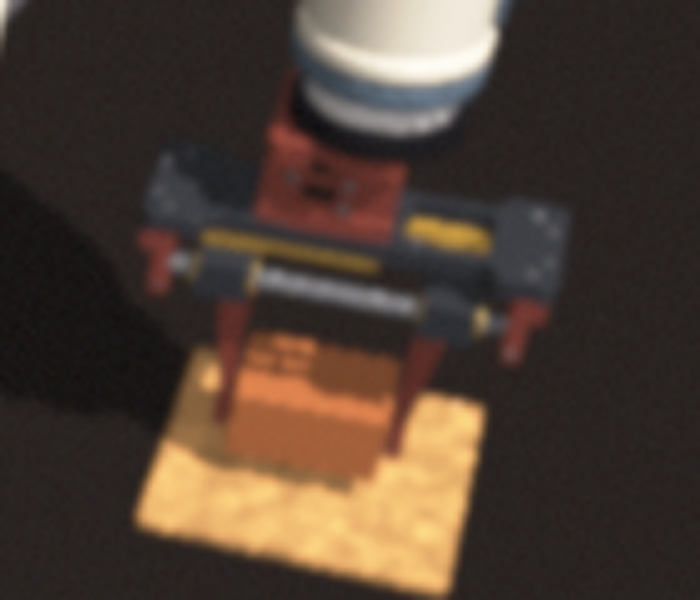

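{"api": "jog_arm", "payload": {"steps": [[[0,0.003,0.006,0,0,0,1],[0,0.002,0.004,0,0,0,1],[0,0,0.002,0,0,0,1],[0,0,0.001,0,0,0,1],[0,0,0,0,0,0,1],[0,0,0,0,0,0,1]]]}}

```text
t: 8.13
ee_pos: [451.0, 302.5, 194.7]
orientation: [-0.191, -3.136, 0.0]
ft_force: [-1.1, -0.6, -0.9]
width: 69.8
```

```bash
python3 plan.py 449 302 30 -0.121
```

```text
t 8.13 grasp [451.  302.5  31.7] a -0.1215 tilt [-1.e-04 -0.e+00 -1.e+00] w 69.8 q [ 0.57  0.63  1.91 -0.    0.6  -0.88] F [-1.1 -0.6 -0.9]
 turn z deg -0.03 then tool shift mm [ 1.9 -0.8  1.7]
```

{"api": "jog_arm", "payload": {"steps": [[[0,0,0.001,0,0,0,1],[0,0,0.001,0,0,0,1],[0,0,0,0,0,0,1],[0,0,0,0,0,0,1]]]}}

```text
t: 8.47
ee_pos: [451.1, 302.6, 193.1]
orientation: [0.19, 3.136, 0.0]
ft_force: [-0.7, -0.8, 4.3]
width: 69.9
```

```bash
python3 plan.py 449 302 30 -0.121
```

```text
t 8.47 grasp [451.1 302.7  30.1] a -0.1213 tilt [ 3.e-04  1.e-04 -1.e+00] w 69.9 q [ 0.57  0.64  1.91 -0.    0.6  -0.88] F [-0.7 -0.8  4.3]
 turn z deg -0.02 then tool shift mm [ 2.  -0.9  0.1]
```

Force up shows the block resting on the mat. I'll open, rise and turn 90°.

{"api": "jog_arm", "payload": {"steps": [[[0,0,0,0,0,0,-1],[0,0,0,0,0,0,-1],[0,0,0,0,0,0,-1],[0,0,0,0,0,0,-1],[0,0,-0.02,0,0,0,-1],[0,0,-0.03,0,0,0,-1],[0,0,-0.02,0,0,7,-1],[0,0,0,0,0,7,-1],[0,0,0,0,0,7,-1],[0,0,0,0,0,7,-1],[0,0,0,0,0,7,-1],[0,0,0,0,0,7,-1],[0,0,0,0,0,7,-1],[0,0,0,0,0,7,-1],[0,0,0,0,0,7,-1],[0,0,0,0,0,7,-1],[0,0,0,0,0,7,-1],[0,0,0,0,0,7,-1],[0,0,0,0,0,6,-1],[0,0,0,0,0,0,-1]]]}}

```text
t: 10.13
ee_pos: [450.9, 302.6, 262.6]
orientation: [-2.356, -2.078, 0.0]
ft_force: [0.3, 0.3, -0.3]
width: 87.7
```

```bash
python3 plan.py 451.1 302.7 32 -1.692; python3 - <<'E'
from fit import *
for n,(x0,y0) in {"scene":(400,130),"top":(130,230)}.items():
    im=ctrl.get_image(n)[:,:,::-1]
    cv2.imwrite(f"pics/{n}4.png",im)
    cv2.imwrite(f"pics/{n}4c.png",cv2.resize(im[y0:y0+120,x0:x0+140],(700,600),interpolation=cv2.INTER_CUBIC))
E
```

```text
t 10.13 grasp [450.9 302.6  99.6] a -1.6959 tilt [-2.e-04 -1.e-04 -1.e+00] w 87.7 q [0.57 0.51 1.9  0.   0.73 0.69] F [ 0.3  0.3 -0.3]
 turn z deg -0.22 then tool shift mm [ 0.2  0.2 67.6]
```

View pics/scene4c.png

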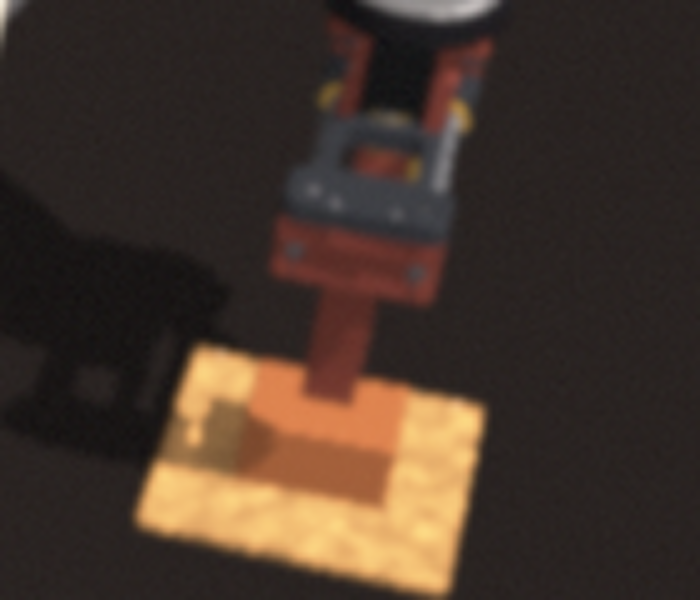

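View pics/top4c.png

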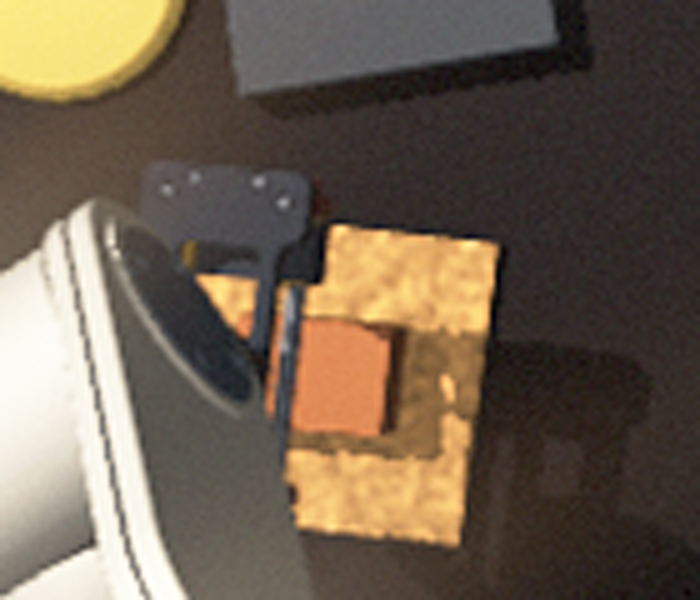

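{"api": "jog_arm", "payload": {"steps": [[[0.04,0,0,0,0,-0.2,-1],[0.04,0,0,0,0,0,-1],[0.04,0,0,0,0,0,-1],[0.03,0,0,0,0,0,-1]]]}}

```text
t: 10.57
ee_pos: [469.0, 454.2, 262.9]
orientation: [-2.344, -2.091, -0.002]
ft_force: [0.2, 0.8, -0.3]
width: 87.7
```

```bash
python3 plan.py 451.1 302.7 32 -1.692; cat > f3.py <<'E'
from fit import *
top=lambda z:(lambda cn:(lambda p:[e for e in box_edges(0,0,z,50,70,36,p,cn) if e[0][2]==z+36 and e[1][2]==z+36]))
for cn in ("top","scene"):
    img=ctrl.get_image(cn)[:,:,::-1].copy(); cv2.imwrite(f"pics/{cn}5.png",img)
    big=cv2.resize(img,None,fx=4,fy=4,interpolation=cv2.INTER_CUBIC)
    p,r,n=fit(img,cn,top(6)(cn),(451,302,-.121),(3,2,1.5,1.5)); print(cn,np.round(p,3),r,n); draw(big,cn,top(6)(cn)(p),p)
    x0,y0=(400,150) if cn=="scene" else (130,230)
    cv2.imwrite(f"pics/{cn}5c.png",big[4*y0:4*y0+480,4*x0:4*x0+560])
E
python3 f3.py
```

```text
t 10.57 grasp [469.1 454.4  99.9] a -1.685 tilt [ 0.001   0.0012 -1.    ] w 87.7 q [0.75 0.64 1.64 0.   0.86 0.87] F [ 0.2  0.8 -0.3]
 turn z deg 0.4 then tool shift mm [-152.8    0.4   67.9]
top [ 4.52542e+02  3.00972e+02 -1.10000e-01] 0.21691730676156512 105
scene [ 4.52617e+02  3.03802e+02 -9.70000e-02] 0.2132399643921756 85
```

View pics/top5c.png

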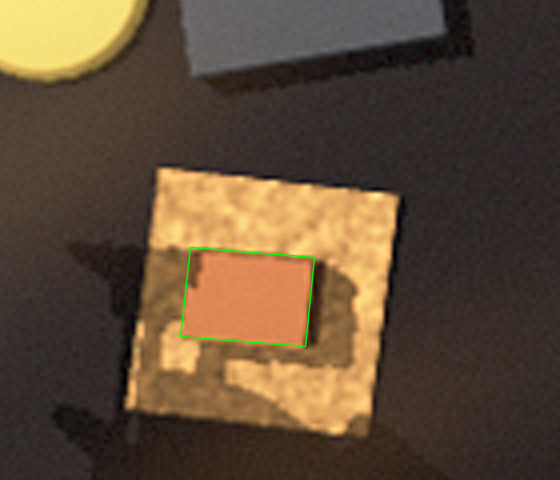

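View pics/scene5c.png

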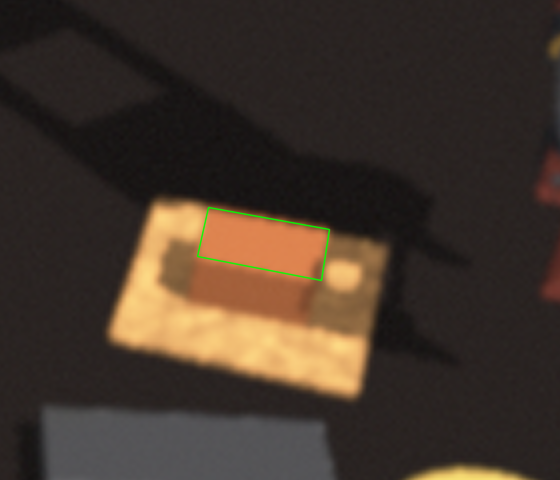

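```bash
cat > f4.py <<'E'
from fit import *
def ed(which):
    def g(cn):
        def f(p):
            E=[]
            if 'h' in which:
                for y in(53.5,-53.5): E+=[e for e in box_edges(0,y,54,50,34,36,p,cn) if e[0][2]==90 and e[1][2]==90]
            if 's' in which:
                c=[np.array([sx*40.,sy*90.,18.]) for sx,sy in((-1,-1),(1,-1),(1,1),(-1,1))]
                E+=[(c[1],c[2]),(c[2],c[3])]+([(c[0],c[1]),(c[0],c[3])] if cn=="top" else [])
            if 'b' in which:
                for y in (35.5,-35.5):E+=[(np.array([25.,y-34,54]),np.array([25,y-18 if y>0 else y+33,54.]))] if 0 else []
            return E
        return f
    return g
if __name__=="__main__":
  for cn in("top","scene"):
    img=cv2.imread(f"pics/{cn}0.png"); big=cv2.resize(img,None,fx=4,fy=4,interpolation=cv2.INTER_CUBIC)
    for w,col in(('h',(0,255,0)),('s',(255,0,0)),('hs',(0,255,255))):
        p,r,n=fit(img,cn,ed(w)(cn),(572,-11,-.18),(3,2,1.5,1.5)); print(cn,w,np.round(p,3),round(r,2),n)
        if w!='hs': draw(big,cn,ed(w)(cn)(p),p,col)
    x0,y0=(270,180) if cn=="scene" else (280,215)
    cv2.imwrite(f"pics/{cn}6c.png",cv2.resize(big[4*y0:4*y0+320,4*x0:4*x0+400],None,fx=2,fy=2))
E
python3 f4.py
```

```text
top h [ 5.76823e+02 -1.50410e+01 -1.92000e-01] 0.53 148
top s [ 5.69872e+02 -1.32170e+01 -1.90000e-01] 0.27 222
top hs [ 5.69965e+02 -1.34230e+01 -1.90000e-01] 0.3 370
scene h [ 5.73328e+02 -1.11320e+01 -2.10000e-01] 0.21 116
scene s [ 5.8267e+02 -1.0071e+01 -1.8900e-01] 0.14 101
scene hs [ 5.81387e+02 -1.13610e+01 -1.89000e-01] 0.48 218
```

View pics/scene6c.png

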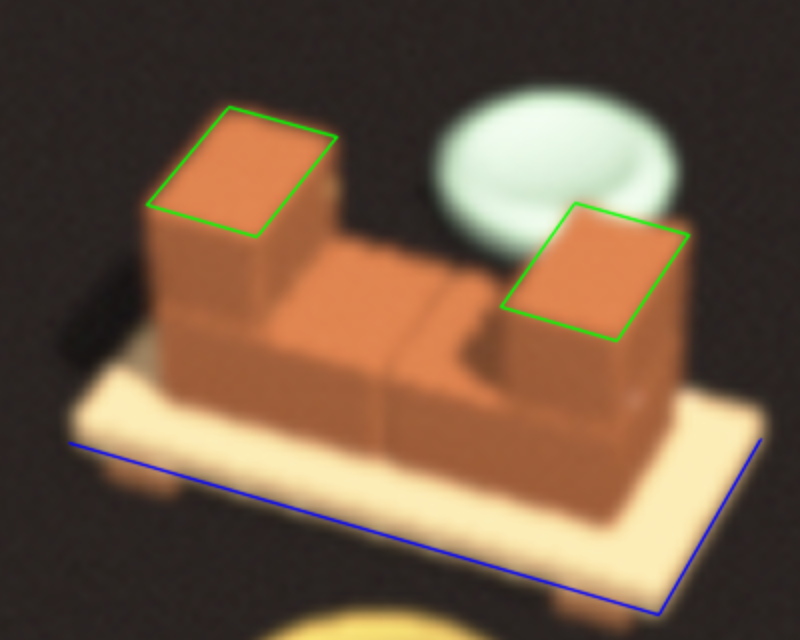

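View pics/top6c.png

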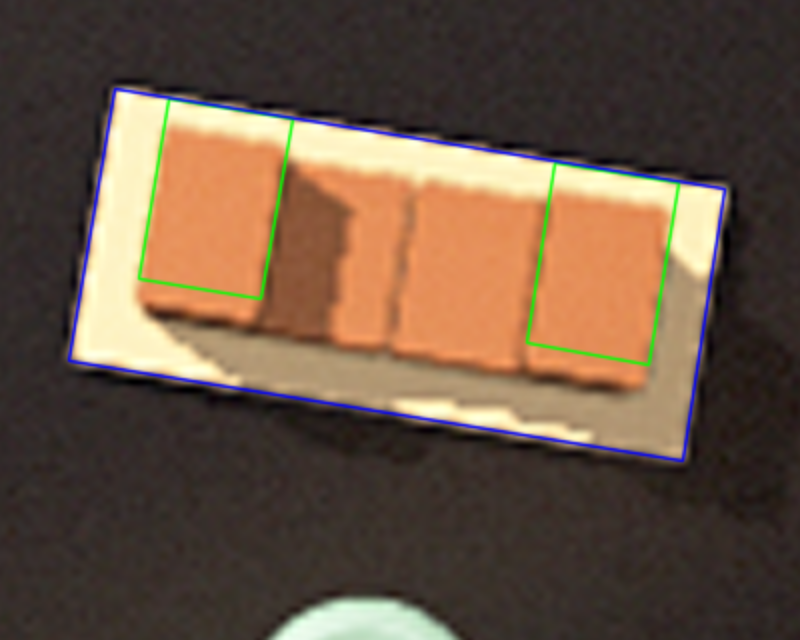

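```bash
python3 - <<'E'
from f4 import *
for cn in("top","scene"):
    img=cv2.imread(f"pics/{cn}0.png")
    p,r,n=fit(img,cn,ed('h')(cn),(571,-13,-.19),(1.5,1.5,1.5)); print(cn,np.round(p,3),round(r,2),n)
    for y in(53.5,-53.5):
        f=lambda p:[e for e in box_edges(0,y,54,50,34,36,p,cn) if e[0][2]==90 and e[1][2]==90]
        p,r,n=fit(img,cn,f,(571,-13,-.19),(1.5,1.5,1.5)); print(" ",y,np.round(p,3),np.round(place(np.array([0,y,0]),p),2),round(r,2),n)
E
```

```text
top [ 5.70258e+02 -1.36670e+01 -1.89000e-01] 0.31 148
  53.5 [ 5.70098e+02 -1.35130e+01 -1.92000e-01] [580.32  39.     0.  ] 0.36 74
  -53.5 [ 5.71053e+02 -1.43360e+01 -2.06000e-01] [560.1 -66.7   0. ] 0.22 74
scene [ 5.73317e+02 -1.11770e+01 -2.10000e-01] 0.21 116
  53.5 [ 5.71822e+02 -1.04650e+01 -2.41000e-01] [584.59  41.49   0.  ] 0.21 61
  -53.5 [ 5.729e+02 -1.151e+01 -2.030e-01] [562.14 -63.92   0.  ] 0.18 57
```

{"api": "jog_arm", "payload": {"steps": [[[-0.038,0,0,0,0,0.4,-1],[-0.038,0,0,0,0,0,-1],[-0.038,0,0,0,0,0,-1],[-0.038,0,0.01,0,0,0,-1],[0,0,0.02,0,0,0,-1],[0,0,0.02,0,0,0,-1],[0,0,0,0,0,0,-1],[0,0,0,0,0,0,-1]]]}}

```text
t: 11.33
ee_pos: [449.7, 299.9, 212.1]
orientation: [-2.354, -2.079, 0.004]
ft_force: [-0.0, 0.3, 0.4]
width: 88.1
```

```bash
python3 plan.py 451.1 302.7 31 -1.690
```

```text
t 11.33 grasp [449.3 299.6  49.1] a -1.6947 tilt [-0.0022 -0.0014 -1.    ] w 88.1 q [ 0.57  0.6   1.91 -0.    0.63  0.69] F [-0.   0.3  0.4]
 turn z deg -0.27 then tool shift mm [ 3.3  1.4 18.1]
```

{"api": "jog_arm", "payload": {"steps": [[[0.003,0.001,0.01,0,0,0,-1],[0,0,0.007,0,0,0,-1],[0,0,0,0,0,0,-1],[0,0,0,0,0,0,-1]]]}}

```text
t: 11.67
ee_pos: [451.3, 303.8, 195.5]
orientation: [-2.355, -2.079, 0.001]
ft_force: [0.7, -0.0, 0.2]
width: 87.6
```

```bash
python3 plan.py 451.1 302.7 31 -1.690
```

```text
t 11.67 grasp [451.2 303.7  32.5] a -1.6948 tilt [-4.e-04 -3.e-04 -1.e+00] w 87.6 q [ 0.57  0.63  1.91 -0.    0.6   0.69] F [ 0.7 -0.   0.2]
 turn z deg -0.28 then tool shift mm [-1.1 -0.   1.5]
```

{"api": "jog_arm", "payload": {"steps": [[[-0.001,0,0.001,0,0,0,-1],[0,0,0,0,0,0,-1],[0,0,0,0,0,0,1],[0,0,0,0,0,0,1],[0,0,0,0,0,0,1],[0,0,0,0,0,0,1],[0,0,0,0,0,0,1],[0,0,0,0,0,0,1],[0,0,0,0,0,0,1],[0,0,0,0,0,0,1],[0,0,0,0,0,0,1]]]}}

```text
t: 12.58
ee_pos: [451.4, 302.6, 194.7]
orientation: [2.356, 2.078, 0.0]
ft_force: [0.0, -0.4, 0.8]
width: 49.8
```

```bash
python3 plan.py 570 -13 150 -1.761
```

```text
t 12.58 grasp [451.4 302.6  31.7] a -1.6957 tilt [ 1.e-04  0.e+00 -1.e+00] w 49.8 q [ 0.57  0.63  1.91 -0.    0.6   0.69] F [ 0.  -0.4  0.8]
 turn z deg 3.74 then tool shift mm [-287.5  176.1 -118.3]
```

{"api": "jog_arm", "payload": {"steps": [[[0,0,-0.01,0,0,0,1],[0,0,-0.02,0,0,0,1],[0,0,-0.03,0,0,0,1],[0,0,-0.03,0,0,0,1],[0,0,-0.02,0,0,3.7,1],[-0.014,0.009,-0.008,0,0,0,1],[-0.03,0.018,0,0,0,0,1],[-0.03,0.018,0,0,0,0,1],[-0.03,0.018,0,0,0,0,1],[-0.03,0.018,0,0,0,0,1],[-0.03,0.018,0,0,0,0,1],[-0.03,0.018,0,0,0,0,1],[-0.03,0.018,0,0,0,0,1],[-0.03,0.018,0,0,0,0,1],[-0.018,0.011,0,0,0,0,1],[-0.009,0.006,0,0,0,0,1],[0,0,0,0,0,0,1],[0,0,0,0,0,0,1]]]}}

```text
t: 14.08
ee_pos: [565.1, -5.2, 312.8]
orientation: [-2.422, -2.0, 0.0]
ft_force: [-0.0, 0.2, -1.0]
width: 50.0
```

```bash
python3 plan.py 570.5 -13 115 -1.761
```

```text
t 14.08 grasp [565.   -5.2 149.8] a -1.7613 tilt [-4.e-04  3.e-04 -1.e+00] w 50.0 q [-0.03  0.46  1.83  0.    0.86  0.16] F [-0.   0.2 -1. ]
 turn z deg -0.02 then tool shift mm [-6.6  6.9 34.8]
```

{"api": "jog_arm", "payload": {"steps": [[[-0.004,0.004,0.01,0,0,0,1],[-0.003,0.003,0.01,0,0,0,1],[0,0,0.01,0,0,0,1],[0,0,0,0,0,0,1],[0,0,0,0,0,0,1],[0,0,0,0,0,0,1]]]}}

```text
t: 14.58
ee_pos: [570.8, -13.2, 282.3]
orientation: [-2.421, -2.002, 0.001]
ft_force: [0.0, -0.8, -0.5]
width: 49.6
```

```bash
python3 plan.py 570.5 -13 115 -1.761;  python3 - <<'E'
from h import *
for n,(x0,y0) in {"scene":(270,140),"top":(270,190)}.items():
    im=ctrl.get_image(n)[:,:,::-1]
    cv2.imwrite(f"pics/{n}7.png",im)
    cv2.imwrite(f"pics/{n}7c.png",cv2.resize(im[y0:y0+120,x0:x0+120],(720,720),interpolation=cv2.INTER_CUBIC)[:600])
E
```

```text
t 14.58 grasp [570.7 -13.2 119.3] a -1.7597 tilt [-9.e-04  1.e-04 -1.e+00] w 49.6 q [-0.04  0.51  1.83  0.    0.8   0.14] F [ 0.  -0.8 -0.5]
 turn z deg 0.07 then tool shift mm [ 0.2 -0.2  4.3]
```

View pics/scene7c.png

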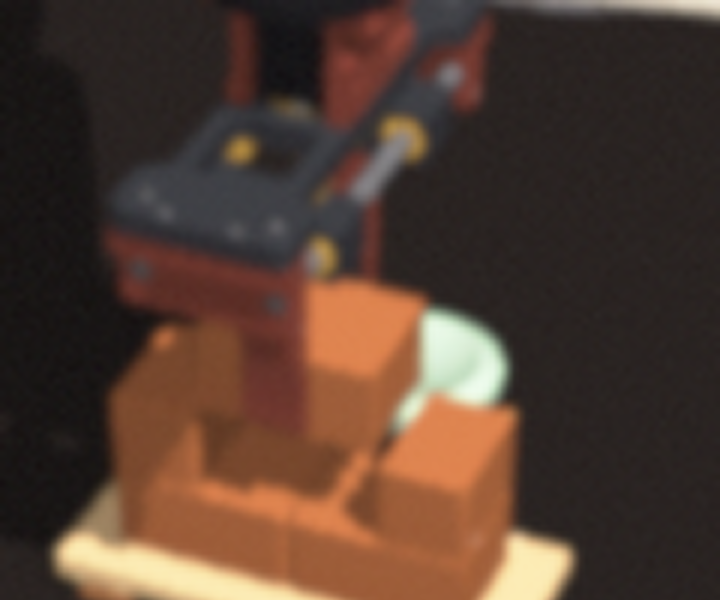

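View pics/top7c.png

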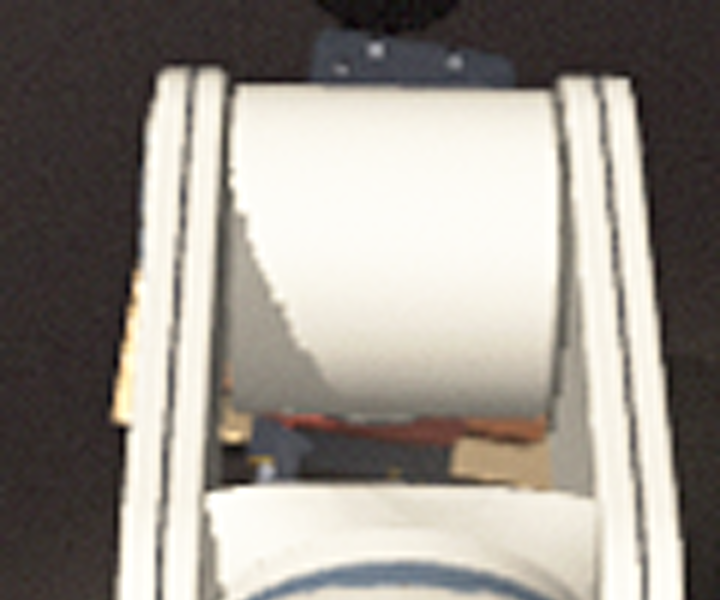

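```bash
cat > f5.py <<'E'
from fit import *
cn="scene"
def heldE(z0):
    def f(p):
        t=z0+36;v=np.array
        return [(v([25,16.,t]),v([25,35.,t])),(v([25,35.,t]),v([-25,35.,t])),(v([25,35.,t]),v([25,35.,z0])),(v([-25,35.,t]),v([-25.,22,t])),(v([25,35.,z0]),v([25,17.,z0]))]
    return f
def top2(ys):
    return lambda p:[e for y in ys for e in box_edges(0,y,54,50,34,36,p,cn) if e[0][2]==90 and e[1][2]==90]
def fixed(img,ef,p0,rng=(3,2,1.5,1.5)):
    import fit as F
    # fix yaw by tiny x_scale trick: iterate and reset yaw
    p=np.array(p0,float)
    for w in rng:
        q,r,n=fit(img,cn,ef,p,(w,)); p=np.array([q[0],q[1],p0[2]])
    return q,r,n
E
python3 - <<'E'
from f5 import *
img=cv2.imread("pics/scene7.png"); i0=cv2.imread("pics/scene0.png")
big=cv2.resize(img,None,fx=4,fy=4,interpolation=cv2.INTER_CUBIC)
for z0 in(92.6,93.6,94.6):
    q,r,n=fixed(img,heldE(z0),(573,-11,-.19)); print("held",z0,np.round(q,3),round(r,2),n)
    if z0==93.6: draw(big,cn,heldE(z0)(q),q)
q,r,n=fixed(img,top2([53.5]),(573,-11,-.19)); print("half+ now",np.round(q,3),round(r,2),n);draw(big,cn,top2([53.5])(q),q,(255,0,0))
for ys in([53.5],[-53.5],[53.5,-53.5]):
    q,r,n=fixed(i0,top2(ys),(573,-11,-.19)); print("start",ys,np.round(q,3),round(r,2),n)
cv2.imwrite("pics/scene7f.png",cv2.resize(big[4*170:4*250,4*280:4*370],None,fx=2,fy=2))
E
```

```text
held 92.6 [ 5.77074e+02 -6.25100e+00 -1.12000e-01] 0.35 48
held 93.6 [ 5.78367e+02 -6.04700e+00 -1.13000e-01] 0.35 48
held 94.6 [ 5.79625e+02 -5.80500e+00 -1.15000e-01] 0.36 48
half+ now [ 5.72249e+02 -9.92400e+00 -2.18000e-01] 0.2 59
start [53.5] [ 5.71624e+02 -1.01050e+01 -2.25000e-01] 0.21 59
start [-53.5] [ 5.73275e+02 -1.15900e+01 -2.03000e-01] 0.18 58
start [53.5, -53.5] [ 5.73325e+02 -1.10800e+01 -2.04000e-01] 0.21 117
```

View pics/scene7f.png

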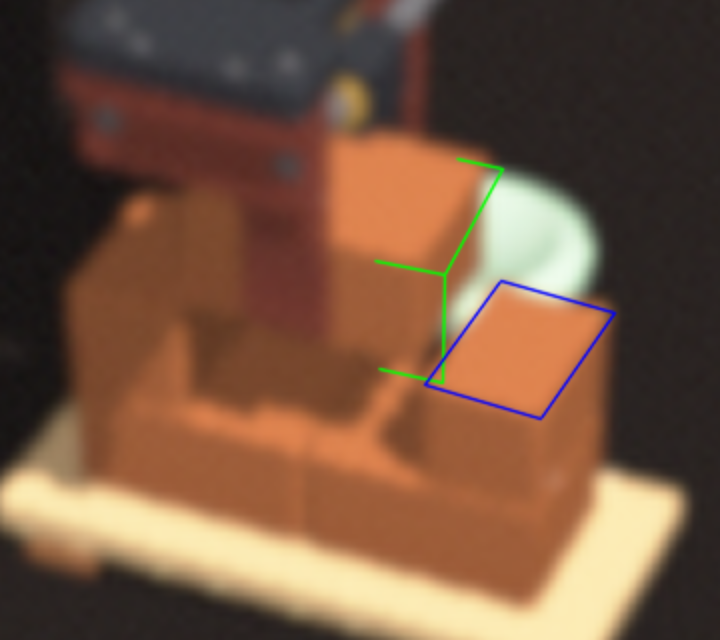

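```bash
sed -i 's/def fit(img,cn,edgef,pose0,rng=(5,3,2,2),sig=0.7)/def fit(img,cn,edgef,pose0,rng=(5,3,2,2),sig=0.7,fy=None)/; s/x,y,a=v\[0\],v\[1\],v\[2\]; c,s/x,y,a=v[0],v[1],(v[2] if fy is None else fy); c,s/' fit.py
python3 - <<'E'
from f5 import *
img=cv2.imread("pics/scene7.png"); i0=cv2.imread("pics/scene0.png")
big=cv2.resize(img,None,fx=4,fy=4,interpolation=cv2.INTER_CUBIC)
full=lambda z0:(lambda p:heldE(z0)(p)+[(np.array([-25,35.,z0+36]),np.array([-25,35.,z0]))])
for z0 in(92.6,93.6,94.6):
  for p0 in((571,-13,-.19),(573,-11,-.19),(570,-14,-.19)):
    q,r,n=fit(img,cn,full(z0),p0,(2,1.5,1.5,1.5),fy=-.19); print("held",z0,np.round(q,3),round(r,2),n)
    if z0==93.6: draw(big,cn,full(z0)(q),q)
for ys in([53.5],[-53.5],[53.5,-53.5]):
    q,r,n=fit(i0,cn,top2(ys),(573,-11,-.19),(2,1.5,1.5,1.5),fy=-.19); print("start",ys,np.round(q,3),round(r,2),n)
cv2.imwrite("pics/scene7g.png",cv2.resize(big[4*170:4*250,4*280:4*370],None,fx=2,fy=2))
E
```

```text
held 92.6 [ 5.71336e+02 -1.38800e+01 -1.90000e-01] 0.32 50
held 92.6 [ 5.71366e+02 -1.38760e+01 -1.90000e-01] 0.34 50
held 92.6 [ 5.7132e+02 -1.3891e+01 -1.9000e-01] 0.32 49
held 93.6 [ 5.72651e+02 -1.36260e+01 -1.90000e-01] 0.32 50
held 93.6 [ 5.7269e+02 -1.3620e+01 -1.9000e-01] 0.35 50
held 93.6 [ 5.72621e+02 -1.36320e+01 -1.90000e-01] 0.32 50
held 94.6 [ 5.73933e+02 -1.33780e+01 -1.90000e-01] 0.32 50
held 94.6 [ 5.74018e+02 -1.33720e+01 -1.90000e-01] 0.36 50
held 94.6 [ 5.73924e+02 -1.33890e+01 -1.90000e-01] 0.32 49Traceback (most recent call last):
  File "<stdin>", line 10, in <module>
  File "fit.py", line 46, in fit
    r=least_squares(res,pose,loss='soft_l1',f_scale=0.3,x_scale=[1,1,.01]); pose=r.x
    return func(*args, **kwargs)
    result = trf(vector_fun.fun, vector_fun.jac, x0, f0, J0, lb, ub, ftol, xtol,
                 gtol, max_nfev, x_scale, loss_function, tr_solver,
                 tr_options.copy(), verbose, callback=callback_wrapped)
    return trf_no_bounds(
        fun, jac, x0, f0, J0, ftol, xtol, gtol, max_nfev, x_scale,
        loss_function, tr_solver, tr_options, verbose, callback=callback)
    f_new = fun(x_new)
    self._update_fun()
    ~~~~~~~~~~~~~~~~^^
    self.f = self.fun_wrapped(xp_copy(self.x))
             ~~~~~~~~~~~~~~~~^^^^^^^^^^^^^^^^^
    return np.atleast_1d(self.fun(x))
                         ~~~~~~~~^^^
    return self.f(x, *self.args, **self.kwargs)
           ~~~~~~^^^^^^^^^^^^^^^^^^^^^^^^^^^^^^
  File "fit.py", line 45, in res
    return ((proj(P,cn)-U)*N).sum(1)*W
             ~~~~^^^^^^
  File "h.py", line 7, in proj
    c,M=cam(n); q=(np.atleast_2d(P)-c['origin'])@M
        ~~~^^^
  File "h.py", line 5, in cam
    c=ctrl.camera_info(n); return c,R.from_rotvec(c['attitude']).as_matrix()
ValueError: time passes only in moves, steps and waits
```

```bash
cat > cams.json <<'E'
{"scene":{"fx": 510.88821379376026, "fy": 510.88821379376026, "cx": 323.29055261282775, "cy": 228.00900791267114, "origin": [1437.22212997,  195.20722919,  777.45148682], "attitude": [-1.53135418, -1.91877367,  0.89761944]},
"top":{"fx": 500.71894875494706, "fy": 500.71894875494706, "cx": 323.0830482455904, "cy": 240.82587892734708, "origin": [491.39878183,   10.02240293, 1178.71060049], "attitude": [-2.15282289,  2.21042141, -0.09916797]}}
E
python3 - <<'E'
s=open('h.py').read()
s=s.replace("def cam(n):\n    c=ctrl.camera_info(n); return","import json\nCI=json.load(open('cams.json'))\ndef cam(n):\n    c=dict(CI[n]); c['origin']=np.array(c['origin']); return")
open('h.py','w').write(s)
E
python3 - <<'E'
from f5 import *
img=cv2.imread("pics/scene7.png"); i0=cv2.imread("pics/scene0.png")
big=cv2.resize(img,None,fx=4,fy=4,interpolation=cv2.INTER_CUBIC)
full=lambda z0:(lambda p:heldE(z0)(p)+[(np.array([-25,35.,z0+36]),np.array([-25,35.,z0]))])
z0=93.6
q,r,n=fit(img,cn,full(z0),(571,-13,-.19),(2,1.5,1.5,1.5),fy=-.19); q[2]=-.19;draw(big,cn,full(z0)(q),q)
for ys in([53.5],[-53.5],[53.5,-53.5]):
    q,r,n=fit(i0,cn,top2(ys),(573,-11,-.19),(2,1.5,1.5,1.5),fy=-.19); print("start",ys,np.round(q,3),round(r,2),n)
q[2]=-.19;draw(big,cn,top2(ys)(q),q,(255,0,0))
cv2.imwrite("pics/scene7g.png",cv2.resize(big[4*170:4*250,4*280:4*370],None,fx=2,fy=2))
E
python3 plan.py 570 -13 115
```

```text
start [53.5] [ 5.74435e+02 -1.06920e+01 -1.90000e-01] 0.23 59
start [-53.5] [ 5.72295e+02 -1.14040e+01 -1.90000e-01] 0.17 58
start [53.5, -53.5] [ 5.73167e+02 -1.10310e+01 -1.90000e-01] 0.24 117
t 14.68 grasp [571.1 -13.4 119.9] a -1.76 tilt [ 4.e-04 -0.e+00 -1.e+00] w 49.8 q [-0.04  0.51  1.83  0.    0.8   0.14] F [ 0.2  0.2 -0.4]
 turn z deg 0 then tool shift mm [ 0.2 -1.1  4.9]
```

View pics/scene7g.png

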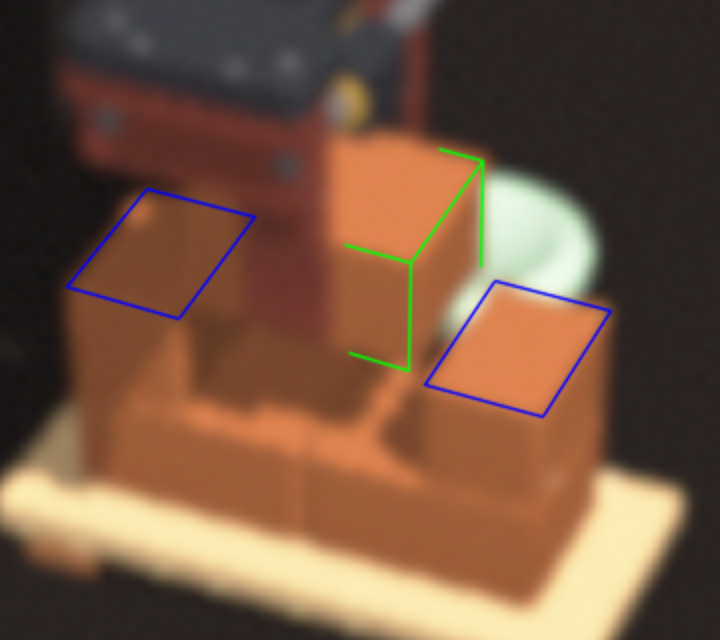

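```bash
python3 - <<'E'
import cv2,numpy as np
im=cv2.imread("pics/scene7.png")
c=im[180:225,315:365]; c=cv2.resize(c,None,fx=14,fy=13,interpolation=cv2.INTER_NEAREST).astype(float)
c=np.clip((c-30)*1.3,0,255).astype(np.uint8)
cv2.imwrite("pics/z7.png",c)
E
```

```text
(no output)
```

View pics/z7.png

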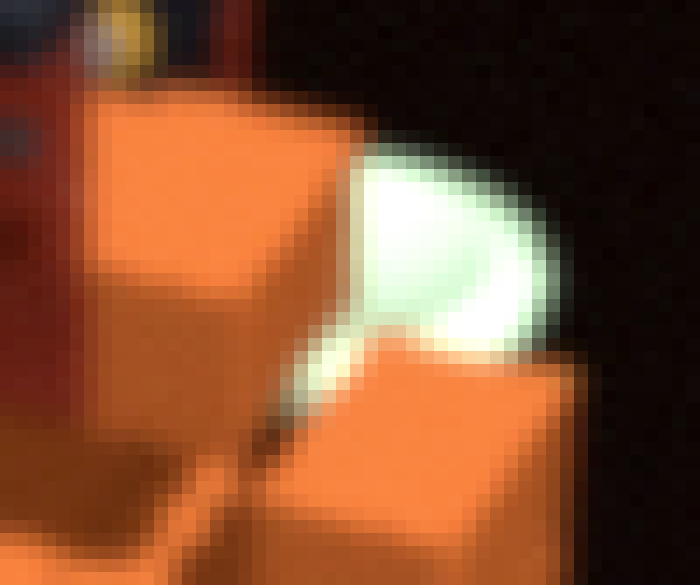

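```bash
python3 - <<'E'
from f5 import *
def pr(p,pts): return np.round(proj(np.array([place(np.array(q,float),p) for q in pts]),"scene"),1).tolist()
p=(571.0,-13.3,-.19)
print(pr(p,[(25,35,130),(-25,35,130),(25,35,94)]))
for p in((571,-13.3,-.19),(573.2,-11,-.19)): print(p,pr(p,[(25,36.5,90),(25,70.5,90),(-25,70.5,90),(-25,36.5,90)]))
# jacobians px/mm
print(pr((572,-13.3,-.19),[(25,35,130)]),pr((571,-12.3,-.19),[(25,35,130)]))
E
```

```text
[[331.1, 201.8], [340.2, 189.0], [331.0, 215.2]]
(571, -13.3, -0.19) [[331.7, 216.9], [346.4, 220.9], [354.9, 207.6], [340.6, 203.8]]
(573.2, -11, -0.19) [[332.5, 217.6], [347.3, 221.6], [355.8, 208.3], [341.4, 204.6]]
[[331.0, 202.1]] [[331.6, 201.9]]
```

{"api": "jog_arm", "payload": {"steps": [[[0.0004,0,0.002,0,0,0,1],[0,0,0.002,0,0,0,1],[0,0,0.002,0,0,0,1],[0,0,0.001,0,0,0,1],[0,0,0,0,0,0,1],[0,0,0,0,0,0,1],[0,0,0,0,0,0,1]]]}}

```text
t: 15.27
ee_pos: [571.0, -13.3, 275.7]
orientation: [2.422, 2.001, 0.0]
ft_force: [0.8, -0.5, 0.3]
width: 49.7
```

```bash
python3 plan.py 570.8 -12.9 80 -1.7608
```

```text
t 15.27 grasp [571.  -13.3 112.7] a -1.7603 tilt [ 0. -0. -1.] w 49.7 q [-0.04  0.52  1.83 -0.    0.79  0.15] F [ 0.8 -0.5  0.3]
 turn z deg 0.03 then tool shift mm [ 0.3 -0.3 32.7]
```

{"api": "jog_arm", "payload": {"steps": [[[0.0003,0,0.001,0,0,0,1],[0,0,0.001,0,0,0,1],[0,0,0.001,0,0,0,1],[0,0,0,0,0,0,1],[0,0,0,0,0,0,1]]]}}

```text
t: 15.68
ee_pos: [571.0, -12.9, 272.6]
orientation: [-2.421, -2.001, 0.0]
ft_force: [-1.1, 0.3, -0.7]
width: 49.9
```

```bash
python3 plan.py 570.8 -12.9 80 -1.7608; python3 - <<'E'
from h import *
for n,(x0,y0) in {"scene":(270,140)}.items():
    im=ctrl.get_image(n)[:,:,::-1]
    cv2.imwrite(f"pics/{n}8.png",im)
    cv2.imwrite(f"pics/{n}8c.png",cv2.resize(im[y0+20:y0+120,x0:x0+120],(720,600),interpolation=cv2.INTER_CUBIC))
E
```

```text
t 15.68 grasp [571.  -12.9 109.6] a -1.7602 tilt [-3.e-04 -0.e+00 -1.e+00] w 49.9 q [-0.04  0.53  1.83 -0.    0.78  0.15] F [-1.1  0.3 -0.7]
 turn z deg 0.03 then tool shift mm [ 0.  -0.2 29.6]
```

View pics/scene8c.png

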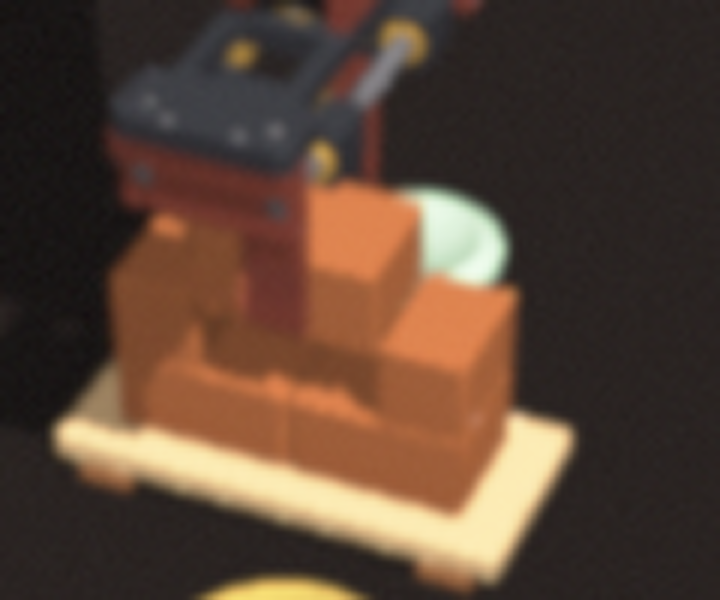

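The scene view shows the block's lower edge inside the gap at about (340,345), with no contact force. I'll continue down.

{"api": "jog_arm", "payload": {"steps": [[[0,0,0.003,0,0,0,1],[0,0,0.003,0,0,0,1],[0,0,0.003,0,0,0,1],[0,0,0.003,0,0,0,1],[0,0,0.003,0,0,0,1],[0,0,0.003,0,0,0,1],[0,0,0.003,0,0,0,1],[0,0,0.003,0,0,0,1],[0,0,0.002,0,0,0,1],[0,0,0,0,0,0,1],[0,0,0,0,0,0,1],[0,0,0,0,0,0,1]]]}}

```text
t: 16.73
ee_pos: [571.2, -13.0, 246.8]
orientation: [2.422, 2.001, 0.0]
ft_force: [1.0, -0.6, 0.3]
width: 50.2
```

```bash
python3 plan.py 570.8 -12.9 80 -1.7608; python3 - <<'E'
from h import *
for n,(x0,y0) in {"scene":(270,140)}.items():
    im=ctrl.get_image(n)[:,:,::-1]
    cv2.imwrite(f"pics/{n}9.png",im)
    cv2.imwrite(f"pics/{n}9c.png",cv2.resize(im[y0+20:y0+120,x0:x0+120],(720,600),interpolation=cv2.INTER_CUBIC))
E
```

```text
t 16.73 grasp [571.2 -13.   83.8] a -1.7603 tilt [ 2.e-04 -0.e+00 -1.e+00] w 50.2 q [-0.04  0.57  1.84  0.    0.73  0.15] F [ 1.  -0.6  0.3]
 turn z deg 0.03 then tool shift mm [-0.  -0.4  3.8]
```

View pics/scene9c.png

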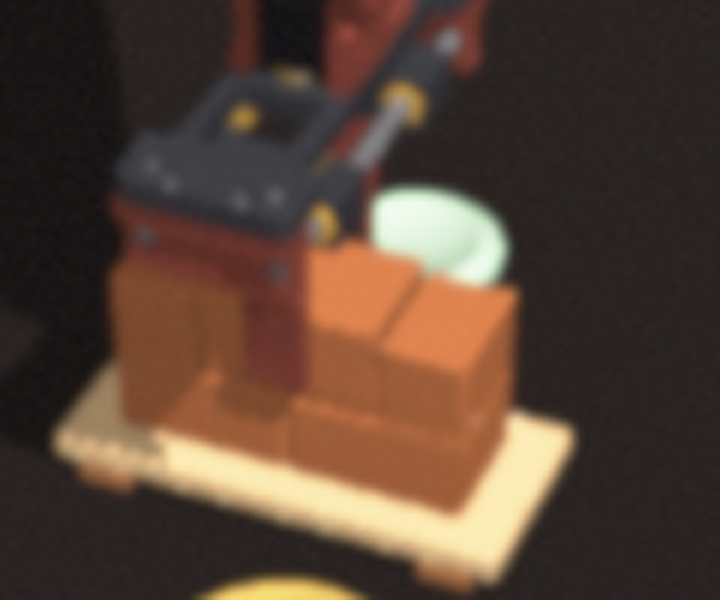

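{"api": "jog_arm", "payload": {"steps": [[[0,0,0.001,0,0,0,1],[0,0,0.001,0,0,0,1],[0,0,0.001,0,0,0,1],[0,0,0.001,0,0,0,1],[0,0,0,0,0,0,1],[0,0,0,0,0,0,1]]]}}

```text
t: 17.28
ee_pos: [571.1, -12.9, 242.7]
orientation: [2.422, 2.001, 0.0]
ft_force: [-1.2, 0.1, 0.8]
width: 49.9
```

```bash
python3 plan.py 570.8 -12.9 80 -1.7608
```

```text
t 17.28 grasp [571.1 -12.9  79.7] a -1.7603 tilt [ 0.  0. -1.] w 49.9 q [-0.04  0.58  1.84  0.    0.73  0.15] F [-1.2  0.1  0.8]
 turn z deg 0.03 then tool shift mm [-0.  -0.3 -0.3]
```

{"api": "jog_arm", "payload": {"steps": [[[0,0,0.0007,0,0,0,1],[0,0,0,0,0,0,1],[0,0,0,0,0,0,1]]]}}

```text
t: 17.53
ee_pos: [571.1, -13.0, 242.7]
orientation: [2.422, 2.001, 0.0]
ft_force: [-2.1, 0.3, 7.7]
width: 49.9
```

```bash
python3 plan.py 570.8 -12.9 80 -1.7608
```

```text
t 17.53 grasp [571.1 -13.   79.7] a -1.7603 tilt [ 1.e-04 -0.e+00 -1.e+00] w 49.9 q [-0.04  0.58  1.84 -0.    0.73  0.15] F [-2.1  0.3  7.7]
 turn z deg 0.03 then tool shift mm [ 0.  -0.3 -0.3]
```

It made contact at exactly the expected seat height. I'll release and rise.

{"api": "jog_arm", "payload": {"steps": [[[0,0,0,0,0,0,-1],[0,0,0,0,0,0,-1],[0,0,0,0,0,0,-1],[0,0,0,0,0,0,-1],[0,0,0,0,0,0,-1],[0,0,-0.01,0,0,0,-1],[0,0,-0.02,0,0,0,-1],[0,0,-0.03,0,0,0,-1],[0,0,-0.03,0,0,0,-1],[-0.03,0,0,0,0,0,-1],[-0.04,0,0,0,0,0,-1],[-0.04,0,0,0,0,0,-1],[-0.04,0,0,0,0,0,-1],[0,0,0,0,0,0,-1],[0,0,0,0,0,0,-1]]]}}

```text
t: 18.78
ee_pos: [542.3, -162.1, 332.7]
orientation: [2.425, 1.996, 0.001]
ft_force: [-0.8, 1.7, -0.4]
width: 87.8
```

```bash
python3 plan.py 636.5 -262 110 -1.714; python3 - <<'E'
from f5 import *
for cn,(x0,y0) in {"scene":(270,160),"top":(280,200)}.items():
    im=ctrl.get_image(cn)[:,:,::-1].copy(); cv2.imwrite(f"pics/{cn}10.png",im)
    cv2.imwrite(f"pics/{cn}10c.png",cv2.resize(im[y0:y0+100,x0:x0+120],(720,600),interpolation=cv2.INTER_CUBIC))
    E=lambda z,y:(lambda p:[e for e in box_edges(0,y,z,50,70 if y==0 else 34,36,p,cn) if e[0][2]==z+36 and e[1][2]==z+36])
    for y in(0,53.5,-53.5):
        for fy in(None,-.19):
            q,r,n=fit(im,cn,E(54,y),(571.5,-12.5,-.19),(2,1.5,1.5),fy=fy); print(cn,y,np.round(q,3),round(r,2),n)
E
```

```text
t 18.78 grasp [ 542.5 -162.2  169.7] a -1.7642 tilt [ 7.e-04 -1.e-04 -1.e+00] w 87.8 q [-0.31  0.43  1.81  0.    0.9  -0.12] F [-0.8  1.7 -0.4]
 turn z deg -2.87 then tool shift mm [-85.4 107.3  59.7]
scene 0 [ 5.72801e+02 -1.30490e+01 -2.31000e-01] 0.13 76
scene 0 [ 5.72894e+02 -1.30140e+01 -1.90000e-01] 0.18 75
scene 53.5 [ 5.73413e+02 -1.03010e+01 -2.10000e-01] 0.18 55
scene 53.5 [ 5.74528e+02 -1.01920e+01 -1.90000e-01] 0.19 54
scene -53.5 [ 5.72324e+02 -1.16230e+01 -1.91000e-01] 0.14 44
scene -53.5 [ 5.72273e+02 -1.16110e+01 -1.90000e-01] 0.14 44
top 0 [ 5.71551e+02 -1.55150e+01 -1.44000e-01] 0.82 108
top 0 [ 5.73593e+02 -1.60180e+01 -1.90000e-01] 0.92 107
top 53.5 [ 5.70692e+02 -1.39580e+01 -1.85000e-01] 0.42 74
top 53.5 [ 5.70434e+02 -1.38960e+01 -1.90000e-01] 0.42 74
top -53.5 [ 5.71554e+02 -1.46140e+01 -1.94000e-01] 0.66 74
top -53.5 [ 5.7147e+02 -1.4611e+01 -1.9000e-01] 0.67 74
```

View pics/scene10c.png

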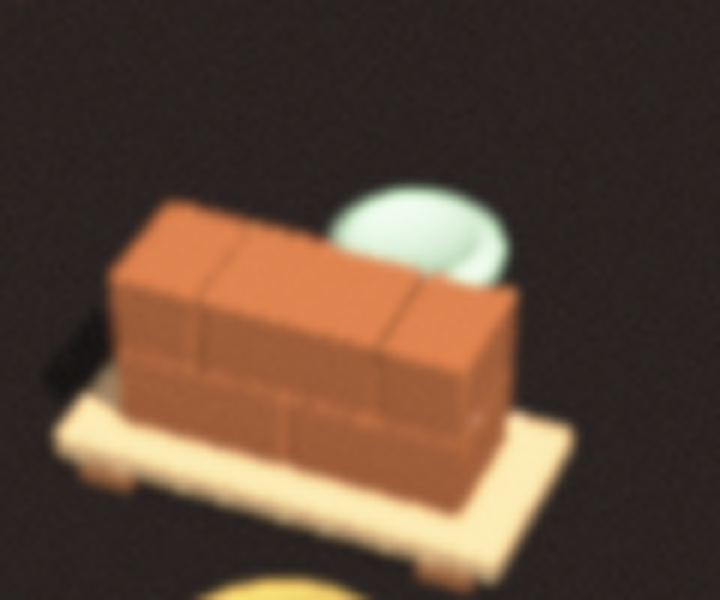

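View pics/top10c.png

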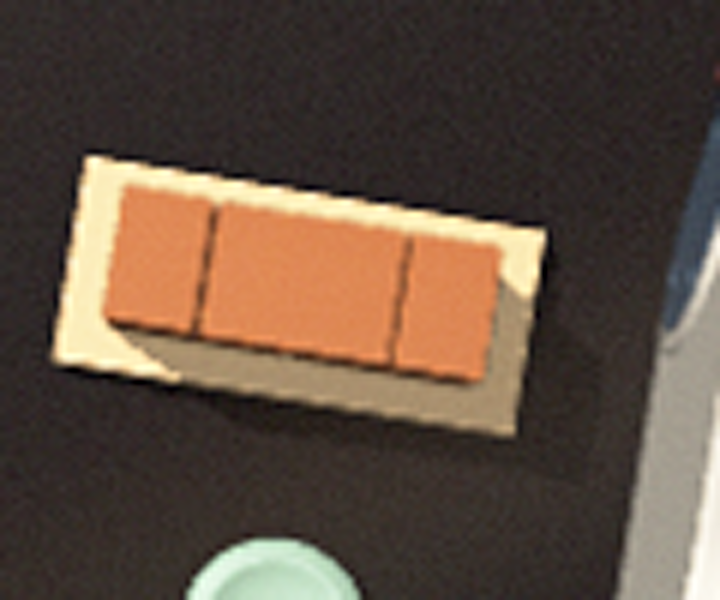

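The plain block is flush in the gap, its joints even in both views. In the scene crop they are at x≈200 and x≈380. Next is the carved block.

{"api": "jog_arm", "payload": {"steps": [[[0,0,0,0,0,-2.9,-1],[-0.02,0.026,0.005,0,0,0,-1],[-0.022,0.027,0.015,0,0,0,-1],[-0.022,0.027,0.015,0,0,0,-1],[-0.022,0.027,0.015,0,0,0,-1],[0,0,0.01,0,0,0,-1],[0,0,0,0,0,0,-1],[0,0,0,0,0,0,-1],[0,0,0,0,0,0,-1]]]}}

```text
t: 19.63
ee_pos: [636.6, -258.5, 272.4]
orientation: [-2.368, -2.063, 0.0]
ft_force: [0.3, -0.2, 0.2]
width: 87.8
```

```bash
python3 plan.py 636.2 -262.5 23 -1.713; python3 - <<'E'
from h import *
for n,(x0,y0) in {"scene":(150,150)}.items():
    im=ctrl.get_image(n)[:,:,::-1]
    cv2.imwrite(f"pics/{n}11c.png",cv2.resize(im[y0:y0+120,x0:x0+140],(700,600),interpolation=cv2.INTER_CUBIC))
E
```

```text
t 19.63 grasp [ 636.5 -258.4  109.4] a -1.708 tilt [-8.e-04  5.e-04 -1.e+00] w 87.8 q [-0.4   0.67  1.55  0.    0.92 -0.27] F [ 0.3 -0.2  0.2]
 turn z deg 0.29 then tool shift mm [-4.1  0.3 86.4]
```

View pics/scene11c.png

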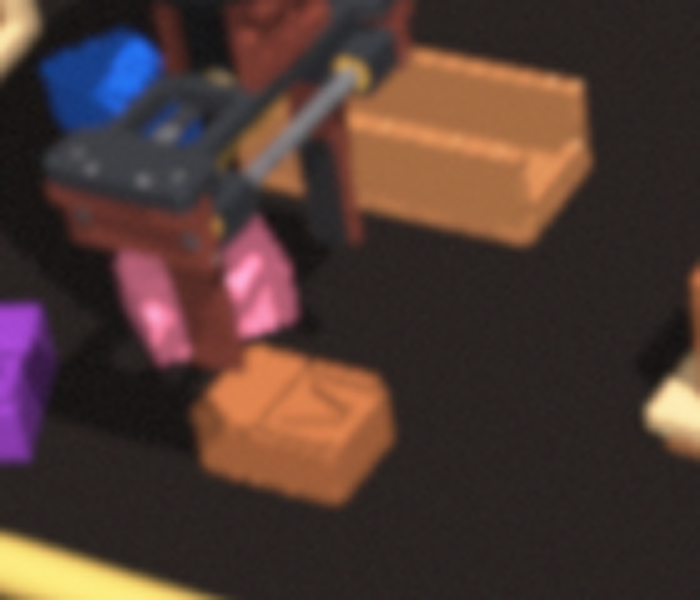

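{"api": "jog_arm", "payload": {"steps": [[[-0.004,0,0.015,0,0,0.3,-1],[0,0,0.02,0,0,0,-1],[0,0,0.02,0,0,0,-1],[0,0,0.02,0,0,0,-1],[0,0,0.01,0,0,0,-1],[0,0,0,0,0,0,-1],[0,0,0,0,0,0,-1],[0,0,0,0,0,0,-1]]]}}

```text
t: 20.35
ee_pos: [636.8, -264.4, 188.1]
orientation: [2.374, 2.055, 0.001]
ft_force: [1.1, -0.3, 0.7]
width: 87.9
```

```bash
python3 plan.py 636.2 -262.5 23 -1.713
```

```text
t 20.35 grasp [ 637.  -264.5   25.1] a -1.7149 tilt [ 1.5e-03 -7.0e-04 -1.0e+00] w 87.9 q [-0.41  0.78  1.56 -0.    0.79 -0.27] F [ 1.1 -0.3  0.7]
 turn z deg -0.11 then tool shift mm [ 1.8 -1.1  2.1]
```

{"api": "jog_arm", "payload": {"steps": [[[0.001,-0.0005,0.0015,0,0,0,-1],[0,0,0,0,0,0,-1],[0,0,0,0,0,0,1],[0,0,0,0,0,0,1],[0,0,0,0,0,0,1],[0,0,0,0,0,0,1],[0,0,0,0,0,0,1],[0,0,0,0,0,0,1],[0,0,0,0,0,0,1],[0,0,0,0,0,0,1],[0,0,0,0,0,0,1],[0,0,0,0,0,0,1]]]}}

```text
t: 21.35
ee_pos: [636.0, -263.2, 185.4]
orientation: [2.376, 2.056, 0.0]
ft_force: [-0.5, -0.8, -0.1]
width: 49.6
```

```bash
python3 plan.py 564.4 -47.9 160 -1.7608
```

```text
t 21.35 grasp [ 636.  -263.2   22.4] a -1.7149 tilt [ 1.e-04 -0.e+00 -1.e+00] w 49.6 q [-0.41  0.79  1.57 -0.    0.79 -0.27] F [-0.5 -0.8 -0.1]
 turn z deg 2.63 then tool shift mm [ 197.9 -111.  -137.6]
```

{"api": "jog_arm", "payload": {"steps": [[[0,0,-0.01,0,0,0,1],[0,0,-0.02,0,0,0,1],[0,0,-0.03,0,0,0,1],[0,0,-0.035,0,0,0,1],[0,0,-0.03,0,0,2.6,1],[0.013,-0.007,-0.012,0,0,0,1],[0.027,-0.015,0,0,0,0,1],[0.032,-0.018,0,0,0,0,1],[0.032,-0.018,0,0,0,0,1],[0.032,-0.018,0,0,0,0,1],[0.032,-0.018,0,0,0,0,1],[0.02,-0.012,0,0,0,0,1],[0.01,-0.005,0,0,0,0,1],[0,0,0,0,0,0,1],[0,0,0,0,0,0,1],[0,0,0,0,0,0,1]]]}}

```text
t: 22.68
ee_pos: [565.0, -48.9, 322.8]
orientation: [2.421, 2.0, 0.001]
ft_force: [-0.6, -0.4, -0.5]
width: 50.0
```

```bash
python3 plan.py 564.4 -48.3 122 -1.7608
```

```text
t 22.68 grasp [565.1 -48.9 159.8] a -1.7609 tilt [ 1.1e-03 -5.0e-04 -1.0e+00] w 50.0 q [-0.11  0.45  1.82 -0.    0.88  0.08] F [-0.6 -0.4 -0.5]
 turn z deg -0.01 then tool shift mm [ 0.5 -0.9 37.8]
```

{"api": "jog_arm", "payload": {"steps": [[[0,0,0.008,0,0,0,1],[0,0,0.01,0,0,0,1],[0,0,0.01,0,0,0,1],[0,0,0.007,0,0,0,1],[0,0,0.003,0,0,0,1],[0,0,0,0,0,0,1],[0,0,0,0,0,0,1]]]}}

```text
t: 23.27
ee_pos: [564.3, -47.8, 284.1]
orientation: [-2.421, -2.001, 0.001]
ft_force: [-0.5, -0.4, -0.3]
width: 49.9
```

```bash
python3 plan.py 564.4 -48.3 112.4 -1.7608;python3 - <<'E'
from h import *
for n,(x0,y0) in {"scene":(260,140)}.items():
    im=ctrl.get_image(n)[:,:,::-1]
    cv2.imwrite(f"pics/{n}12c.png",cv2.resize(im[y0:y0+120,x0:x0+140],(700,600),interpolation=cv2.INTER_CUBIC))
E
```

```text
t 23.27 grasp [564.1 -47.8 121.1] a -1.7603 tilt [-7.e-04  1.e-04 -1.e+00] w 49.9 q [-0.11  0.51  1.84 -0.    0.8   0.08] F [-0.5 -0.4 -0.3]
 turn z deg 0.03 then tool shift mm [-0.4  0.3  8.7]
```

View pics/scene12c.png

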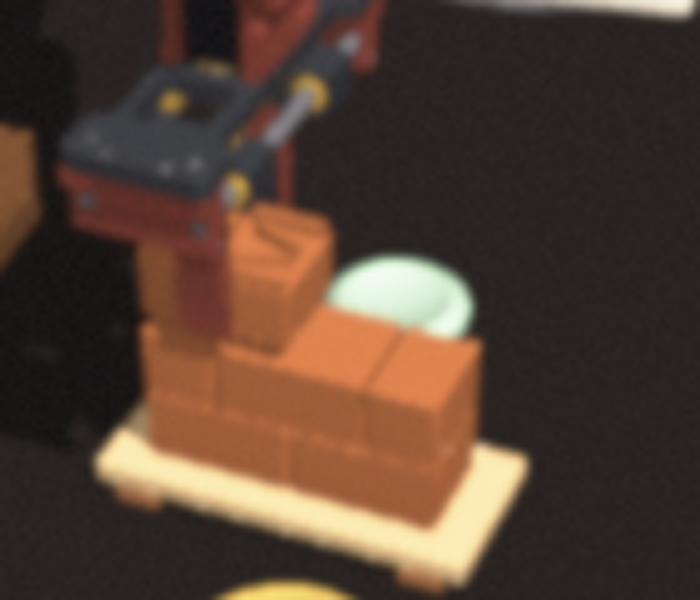

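The carved block hangs about 9 mm above the -y end, in line with the stack: its left edge is at x≈140 and the stack's at x≈145. I'll lower it gently.

{"api": "jog_arm", "payload": {"steps": [[[0,0,0.002,0,0,0,1],[0,0,0.002,0,0,0,1],[0,0,0.002,0,0,0,1],[0,0,0.001,0,0,0,1],[0,0,0.001,0,0,0,1],[0,0,0,0,0,0,1],[0,0,0,0,0,0,1]]]}}

```text
t: 23.9
ee_pos: [564.2, -47.8, 276.4]
orientation: [-2.422, -2.001, 0.0]
ft_force: [0.0, 1.0, -1.2]
width: 50.0
```

```bash
python3 plan.py 564.4 -48.3 112.4 -1.7608
```

```text
t 23.9 grasp [564.2 -47.8 113.4] a -1.7602 tilt [-1.e-04  0.e+00 -1.e+00] w 50.0 q [-0.11  0.52  1.84  0.    0.78  0.08] F [ 0.   1.  -1.2]
 turn z deg 0.03 then tool shift mm [-0.5  0.3  1. ]
```

{"api": "jog_arm", "payload": {"steps": [[[0,0,0.0008,0,0,0,1],[0,0,0.0006,0,0,0,1],[0,0,0,0,0,0,1],[0,0,0,0,0,0,1]]]}}

```text
t: 24.23
ee_pos: [564.3, -47.8, 275.5]
orientation: [2.421, 2.001, 0.0]
ft_force: [-0.4, 0.9, 4.2]
width: 50.0
```

```bash
python3 plan.py 564.4 -48.3 112.4 -1.7608
```

```text
t 24.23 grasp [564.4 -47.8 112.5] a -1.7603 tilt [ 3.e-04 -0.e+00 -1.e+00] w 50.0 q [-0.11  0.52  1.84  0.    0.78  0.08] F [-0.4  0.9  4.2]
 turn z deg 0.03 then tool shift mm [-0.5  0.1  0.1]
```

Seated: 4 N of contact at the expected height. I'll release, rise and move clear.

{"api": "jog_arm", "payload": {"steps": [[[0,0,0,0,0,0,-1],[0,0,0,0,0,0,-1],[0,0,0,0,0,0,-1],[0,0,0,0,0,0,-1],[0,0,0,0,0,0,-1],[0,0,-0.01,0,0,0,-1],[0,0,-0.02,0,0,0,-1],[0,0,-0.03,0,0,0,-1],[0,0,-0.03,0,0,0,-1],[-0.03,0,0,0,0,0,-1],[-0.04,0,0,0,0,0,-1],[-0.04,0,0,0,0,0,-1],[-0.04,0,0,0,0,0,-1],[0,0,0,0,0,0,-1],[0,0,0,0,0,0,-1],[0,0,0,0,0,0,-1]]]}}

```text
t: 25.57
ee_pos: [535.9, -195.0, 365.5]
orientation: [-2.423, -2.0, -0.001]
ft_force: [0.4, 0.8, -0.3]
width: 87.5
```

```bash
python3 plan.py 564.4 -48.3 112.4 -1.7608;python3 - <<'E'
from fit import *
for n,(x0,y0) in {"scene":(260,150),"top":(270,190)}.items():
    im=ctrl.get_image(n)[:,:,::-1].copy();cv2.imwrite(f"pics/{n}13.png",im)
    cv2.imwrite(f"pics/{n}13c.png",cv2.resize(im[y0:y0+110,x0:x0+130],(700,592),interpolation=cv2.INTER_CUBIC))
    top=lambda p:[e for e in box_edges(0,-35.5,90,50,70,36,p,n) if e[0][2]==126 and e[1][2]==126]
    q,r,k=fit(im,n,top,(572,-13,-.19),(3,2,1.5,1.5)); print(n,np.round(q,3),round(r,2),k)
E
```

```text
t 25.57 grasp [ 535.9 -195.   202.5] a -1.7613 tilt [ 3.e-04  2.e-04 -1.e+00] w 87.5 q [-0.37  0.39  1.78  0.    0.97 -0.18] F [ 0.4  0.8 -0.3]
 turn z deg -0.03 then tool shift mm [149.4   0.2  90.1]
scene [ 5.70951e+02 -1.09990e+01 -1.77000e-01] 0.24 87
top [ 5.71957e+02 -1.38540e+01 -1.83000e-01] 0.63 106
```

View pics/scene13c.png

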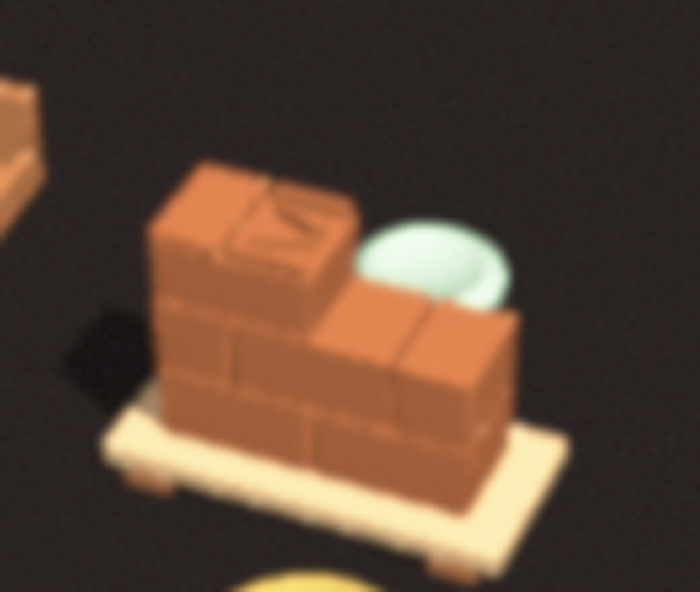

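View pics/top13c.png

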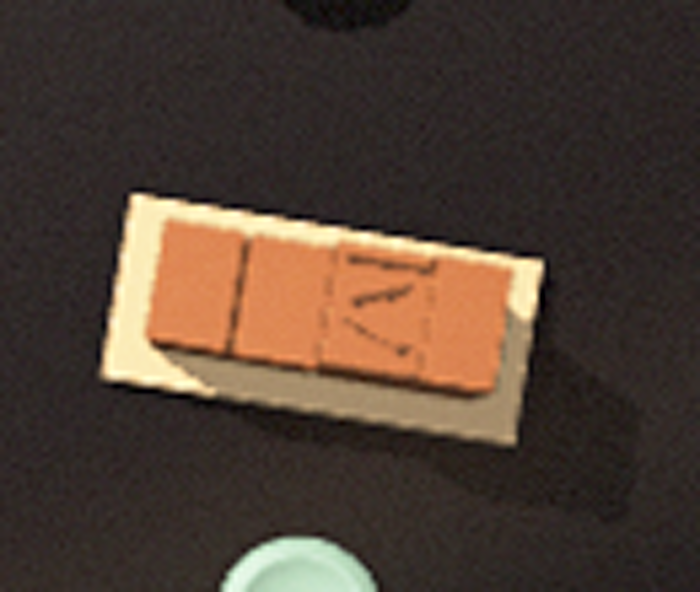

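View pics/top13.png

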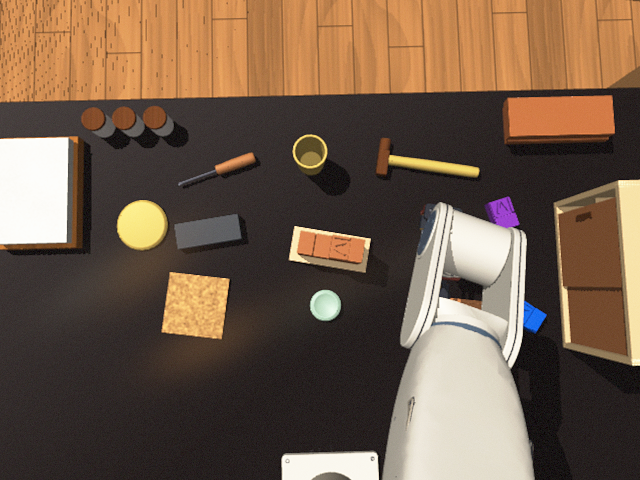

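The carved block lies flush on the third course, carved face up, and the bystanders haven't moved. I'm handing the job in.

```bash
python3 -c "
from workcell import ctrl
print(ctrl.close_job())"
```

```text
the job is handed in; nothing more can be done
None
```

Both blocks are laid and released, and I handed the job in shortly after 25.6 s of the 69 s allowed; no verdict is reported.

- **Plain block:** I lifted it from the tray by its ends, set it down on the mat, took it again by its long sides and lowered it into the gap. It met no resistance on the way in and touched down (about 8 N) at the expected seat height. The pictures show it flush, with even joints on both sides.
- **Carved block:** I gripped it by its long sides and set it, carved face up, on the third course at the stand's -y end. It touched down with about 4 N at the expected height. In both views it lies flush with the sides and that end.
- **Everything else:** The last pictures show the laid blocks in place, level by eye. The bystanders stand where they were, and the open gripper is clear of everything.

**Checks that disagreed:**
- **Final position fits:** The two cameras differed by about 3 mm along the stack and 1 mm across it. The arm's own position lies between them along the stack and agrees with the scene camera across it. That spread is inside the carved block's tolerance.
- **Top-camera fit of the seated plain block:** This was poor (about 0.8–0.9 px residual), so for that block I relied on the scene view, the contact height and the visible joints.

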